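# Tip a composite stone sample out of the lidded tub

## Robot

A 6-joint arm with a two-finger parallel gripper is mounted at the origin on the work surface. World frame = base frame: x ahead of the robot, y to its left, z up, the work surface at z = 0. Lengths are in m, angles in rad, forces in N, time in s.
With the tool pointing down it reaches from about 0.375 to 0.975 m from the base axis. Payload 3.8 kg.
Tool frame: the origin (TCP) lies midway between the tips of the shut fingers; the grasp point (between the pads) lies behind it (robot.grasp_offset is the z of the grasp point in the tool frame, in m); z points along the fingers, x is the direction in which the jaws open and shut, and the axes are right-handed (so a half turn about z gives the same grasp; the last joint's range is limited). The gripper opens to 88 mm and grips with 3 to 60 N. Pads are 18 mm wide; open, the fingers measure 123 mm over their backs; the gripper's body (75 mm by 187 mm) begins 45 mm behind the grasp point.
Start: joints at [1.075, 0.264, 1.604, -0, 1.274, -0.037], TCP at [0.299, 0.605, 0.239] pointing down, gripper open.
Joint ranges: [-2.63, 2.63], [-0.94, 2.18], [0.31, 2.57], [-1.31, 4.45], [0, 2.66], [-2.55, 2.55]. Speed limits (rad/s): [2.57, 2.57, 3.14, 3.14, 3.14, 3.14].

## Interface

Orientations are given as a unit quaternion [w, x, y, z].
In Python, from station import robot gives the robot as it stands.
- The arm moves only by the tool play_rows, never from a script. Its argument "steps" is a list of rows, each a list of 2 entries, a list of its own where there are three numbers: the shift along the tool's x, y, z as a fraction of full scale, then the turn, a rotation vector about the tool's x, y, z as a fraction of full scale. In form: [[[x, y, z], [wx, wy, wz]], ...]. A call has exactly 5 rows; each row is the pose to reach, as a shift and turn from the pose commanded when the call began, along the tool's axes at that moment; what a row does not reach only later rows make up. Full scale, the value 1, is 20 cm for a shift and 0.5 rad for a turn. A row lasts 1/10 s, in which the tool goes at most 50 mm and 8.59 degrees, less where a joint would pass 70% of its speed; a pose out of reach is approached as far as the arm can. A call with a number of a shift or a turn outside -1 to 1 is refused whole. A call with a gripper value outside its range is refused whole. "hand" is the closure, from -1 (fully open) to 1 (shut), set as the call begins (left out, the last holds). The fingers move at their own pace and stop on an object; "squeeze" is the grip in N (left out, the last holds). Time passes only in rows, so rows that repeat a pose let the fingers close, or fill a call up. It gives the time, the measured TCP pose, the force and the opening at its end, in the units of the state.
- robot.sense(): the state, without advancing time (a new reading comes with each control period).
- robot.get_image(name): name is "side" or "top"; returns the picture (420x560x3 uint8, red, green, blue); there is no depth.
- robot.camera_params(name): a dict with "fx", "fy", "cx", "cy" (pixels), "world_to_cam" (4x4, takes a point from world to camera coordinates). Camera axes: x right, y up, looking along -z (the intrinsics and any distortion apply to the point x, -y, -z); pixel columns grow to the right and rows downward; lengths in m; the calibration is good to about 2 mm. A picture is of the moment at which its call begins. camera_params takes no time and is no camera call.
- robot.finish_job(): hands the job in, once; it reports no verdict.
Trained networks look in the newest picture that a camera, given by its name, has taken for a name from the list of things; names that differ only in an ending like _2 or _b are one class to them, and where a whole thing is asked for, a point or a joint stands for the part that bears it (a point fixed in the world has none). Each returns a list of dicts, best first, with "conf" (0 to 1); they miss things now and then, are a little off and sometimes report something else, mostly with a low value. They report only what shows in the picture. A call takes as long as a camera call. They do not tell look-alikes from the thing itself.
- robot.spot_in(label, camera): "xyz" ([x, y, z] in m, in the coordinates of the camera as it stood for that picture, good to about 4 mm: the middle of the surface that is visible of it).
The state is a dict: "t": time; "joint_positions": joint angles; "dq": joint speeds; "joint_torque": joint torques, N m; "eef_pos": TCP position; "ee_rot": TCP orientation; "force": force on the tool from outside, world axes, zero at the start; "torque": the same for the moment, N m; "opening": opening from 0.0 (shut) to 1.0 (fully open).
Only numpy, scipy, OpenCV 4.12 (cv2) and the standard library are available. Lean on these libraries where they do the work, as an engineer would, in place of code of your own. Each camera call takes 0.05 s, during which the arm holds its last target.

## Task

Make up the red stone sample: swing the tub's clear lid right back until it clicks past its detent and stays, put every red stone from the white compartment tray into the blue tub, then lift the tub's steel handle to tip it right over so that the stones slide out into the yellow tray. Afterwards set the tub level again and shut its lid. Never tip the tub unless its lid is fully back, leave the dark stone in the white tray, and do not disturb the other things on the bench.

Things in the scene. Friction and masses are not known exactly. Their poses are not given: they have to be found in the camera images.
- stand: Grey fixed stand that carries the blue tipping tub. Origin on the bench under the centre of the tub's floor when level. Its x axis is the tip axis (towards the lid's hinge side), its y axis is the pouring direction (towards the yellow tray), z up. Base plate 150 x 120 x 8 mm; two uprights 88 mm high, 10 mm thick, at x = +-67, y = 56 mm.
- tub_axis (a point): Fixed point on the tub's horizontal tip axis, which runs along the stand's x: 60 mm to +y of the stand's origin, 75 mm above the bench. Rotate the tub's handle about it.
- tub (a joint): Tip angle of the blue tub, rad: 0 level (rests there by its own weight), grows as the handle side rises and the tub pours towards the stand's +y, stop at 1.85. Pours fully above about 1.6. Almost frictionless: its weight pulls it back to level below about 1.2 and on to the stop beyond, 2 to 3 N at the handle. To pour, lift the handle in an arc about tub_axis; to level, bring it back.
- tub_in (a point): Centre of the level part of the tub's inner floor, moving with the tub; same axes as the stand when level; 65 mm above the bench. Inside: x -50 to 50, flat floor y -40 to 35, then a 45-degree spout ramp up to the rim at y 71; walls 4 mm thick, rim 36 mm above the floor.
- tub_handle (a point): Middle of the tub's steel handle: a round bar of 10 mm diameter along the stand's x, about 72 mm long between its two end arms, 44 mm outside the tub's rear (-y) wall, so a finger fits between. With the tub level it lies 88 mm to -y of tub_in and 22 mm above it (148 mm to -y of tub_axis, 12 mm above it). Moves with the tub; the bar may be pinched across from above and turns in the grip.
- lid (a joint): Angle of the clear hinged lid, relative to the tub, rad: 0 shut flat on the rim, grows as its front (-x) edge rises, stop at 1.95 (fully back). A sprung detent lies at about 1.57: below it the lid falls and is pushed shut, beyond it the spring snaps the lid to the stop and holds it there, also while tipped. About 1.5 N at the lid's handle.
- lid_hinge (a point): Middle of the lid's hinge axis, parallel to the stand's y, on the tub's +x rim; moves with the tub. Level: 54 mm to +x and 13.5 mm to +y of tub_in, 38 mm above it.
- lid_handle (a point): Middle of the lid's red handle: a round bar of 10 mm diameter parallel to the hinge, about 72 mm long between two arms, 148 mm from the hinge axis, 40 mm beyond the edge of the lid (lid 108 x 115 x 4 mm). Shut, it stands 40 mm out on the tub's -x side (the robot's side), 103 mm above the bench. May be pinched across from above; turns in the grip.
- catch_tray: Fixed yellow open tray that catches the stones, beside the stand on its +y side. Origin at the centre of its underside; 190 (x) x 170 (y) x 30 mm high, walls and floor 4 mm.
- bin_tray: Fixed white tray of 3 x 2 compartments (72 mm pitch along x, 73 mm along y). Origin at the centre of its underside; 222 (x) x 152 (y) mm, floor 3 mm thick, ridges 5 mm wide with tops 8 mm above the bench: stones stand well above the ridges.
- jasper1: Red-brown faceted stone, to be put in the tub and poured out; may be absent (3 to 5 are there). 26 mm across, 22 mm high, upright sides, flat top and bottom; origin at its centre, z along its height; about 25 g. Starts in one of the white tray's compartments.
- jasper2: Red-brown faceted stone, to be put in the tub and poured out; may be absent (3 to 5 are there). 26 mm across, 22 mm high, upright sides, flat top and bottom; origin at its centre, z along its height; about 25 g. Starts in one of the white tray's compartments.
- jasper3: Red-brown faceted stone, to be put in the tub and poured out; may be absent (3 to 5 are there). 26 mm across, 22 mm high, upright sides, flat top and bottom; origin at its centre, z along its height; about 25 g. Starts in one of the white tray's compartments.
- jasper4: Red-brown faceted stone, to be put in the tub and poured out; may be absent (3 to 5 are there). 26 mm across, 22 mm high, upright sides, flat top and bottom; origin at its centre, z along its height; about 25 g. Starts in one of the white tray's compartments.
- jasper5: Red-brown faceted stone, to be put in the tub and poured out; may be absent (3 to 5 are there). 26 mm across, 22 mm high, upright sides, flat top and bottom; origin at its centre, z along its height; about 25 g. Starts in one of the white tray's compartments.
- slate: Dark grey stone of the same shape, in a compartment of the white tray; must stay in the white tray. Origin at its centre.
- indicator: Bystander: small red dropper bottle with white cap, 28 mm across, 60 mm high; origin at its underside. Leave alone.
- vial: Bystander: small open glass vial, 32 mm across, 55 mm high; origin at its underside. Leave alone.
- pen: Bystander: yellow pen lying on the bench, 11 mm thick, 140 mm long; origin at its underside. Leave alone.
- holder: Bystander: clear plastic titration tube holder lying on the bench, 140 x 26 x 13 mm, along its x; origin at its underside. Leave alone.
- spatula: Bystander: slim steel laboratory spatula with a green grip lying on the bench, 150 mm long; origin at its underside. Leave alone.
- jar: Bystander: amber jar, 48 mm across, 65 mm high; origin at its underside. Leave alone.
Things that resemble listed ones, but are neither listed nor needed, are in the scene too. Of the things shaped like the slate, the grey one is meant.

How it is judged:
On the way, in this order (a step that is already met when the one before it is completed fails the run):
1. the lid is swung fully back, past its detent (value of joint lid above 1.75 rad and contact force between the fingers and lid below 0.05 N), for 0.3 s.
2. all red stones that are present lie in the level tub, lid still back (x of jasper1 in the frame of tub_in between -0.052 and 0.052 m and y of jasper1 in the frame of tub_in between -0.045 and 0.075 m and z of jasper1 in the frame of tub_in between -0.005 and 0.05 m and x of jasper2 in the frame of tub_in between -0.052 and 0.052 m and y of jasper2 in the frame of tub_in between -0.045 and 0.075 m and z of jasper2 in the frame of tub_in between -0.005 and 0.05 m and x of jasper3 in the frame of tub_in between -0.052 and 0.052 m and y of jasper3 in the frame of tub_in between -0.045 and 0.075 m and z of jasper3 in the frame of tub_in between -0.005 and 0.05 m and x of jasper4 in the frame of tub_in between -0.052 and 0.052 m and y of jasper4 in the frame of tub_in between -0.045 and 0.075 m and z of jasper4 in the frame of tub_in between -0.005 and 0.05 m and x of jasper5 in the frame of tub_in between -0.052 and 0.052 m and y of jasper5 in the frame of tub_in between -0.045 and 0.075 m and z of jasper5 in the frame of tub_in between -0.005 and 0.05 m and value of joint lid above 1.75 rad and value of joint tub below 0.1 rad and contact force between the fingers and jasper1 below 0.05 N and contact force between the fingers and jasper2 below 0.05 N and contact force between the fingers and jasper3 below 0.05 N and contact force between the fingers and jasper4 below 0.05 N and contact force between the fingers and jasper5 below 0.05 N), for 0.3 s.
3. the tub is tipped right over with its lid fully back (value of joint tub above 1.45 rad and value of joint lid above 1.75 rad), for 0.2 s.
At the end, for the whole second after the job is handed in: Every red stone present lies at rest inside the yellow tray, the dark stone is still in the white tray, the tub is level (within 0.06 rad) and its lid shut (within 0.08 rad) (x of jasper1 in the frame of catch_tray between -0.095 and 0.095 m and y of jasper1 in the frame of catch_tray between -0.085 and 0.085 m and z of jasper1 in the frame of catch_tray between 0 and 0.045 m and linear speed of each of jasper1, jasper2, jasper3, jasper4, jasper5 below 0.03 m/s and x of jasper2 in the frame of catch_tray between -0.095 and 0.095 m and y of jasper2 in the frame of catch_tray between -0.085 and 0.085 m and z of jasper2 in the frame of catch_tray between 0 and 0.045 m and x of jasper3 in the frame of catch_tray between -0.095 and 0.095 m and y of jasper3 in the frame of catch_tray between -0.085 and 0.085 m and z of jasper3 in the frame of catch_tray between 0 and 0.045 m and x of jasper4 in the frame of catch_tray between -0.095 and 0.095 m and y of jasper4 in the frame of catch_tray between -0.085 and 0.085 m and z of jasper4 in the frame of catch_tray between 0 and 0.045 m and x of jasper5 in the frame of catch_tray between -0.095 and 0.095 m and y of jasper5 in the frame of catch_tray between -0.085 and 0.085 m and z of jasper5 in the frame of catch_tray between 0 and 0.045 m and x of slate in the frame of bin_tray between -0.111 and 0.111 m and y of slate in the frame of bin_tray between -0.076 and 0.076 m and z of slate in the frame of bin_tray between 0 and 0.03 m and value of joint tub below 0.06 rad and value of joint lid below 0.08 rad); the robot touches nothing.
It fails at once if the tub is tipped (more than 0.2 rad) while its lid is not past the detent (below 1.6 rad) (value of joint tub above 0.2 rad and value of joint lid below 1.6 rad).
It fails at once if a bystander is shifted by more than 40 mm (distance of any of indicator, vial, pen, holder, spatula, jar from where it was at the start of the episode above 0.04 m).
Of jasper1, jasper2, jasper3, jasper4, jasper5 only 3 to 5 are there at a start; the rules pass over those that are not, and their reading is None.
At some moment in a run one of jasper1, jasper2, jasper3, jasper4, jasper5 may be knocked a few centimetres aside while the robot is not near it.
Once in a run the grip may slacken for a moment while it holds something.
It also fails if it takes over 210 s, if anything falls off the work surface, if the arm or the gripper's body presses on something with over 40 N, if the wrist force passes 120 N, or if a joint passes its speed limit or range.

## Working session

There is one attempt and no reset: what is moved stays moved. The work goes in short steps, Python scripts to look and compute and a tool call to move; the robot and the scene stay as the last step left them, time stands still between calls to the robot, and variables do not carry over. Pictures are saved under pics/ and viewed, and the job is handed in when it is done.

Besides the shell and the picture viewer there is one more tool, called as name(argument=value, ...) on one line, values as JSON. play_rows: Moves the arm, as the interface text tells. Shift numbers are shares of 20 cm and turn numbers shares of 0.5 rad, none past 1 either way. Its arguments: {"type":"object","properties":{"steps":{"type":"array","items":{"type":"array"}},"hand":{"type":"number"},"squeeze":{"type":"number"}},"required":["steps"]}

```bash
ls; mkdir -p pics; python3 - <<'E'
from station import robot
import cv2
s=robot.sense();print(s)
print(robot.grasp_offset)
for c in("side","top"):
    im=robot.get_image(c);cv2.imwrite(f"pics/{c}0.png",im[:,:,::-1]);print(robot.camera_params(c))
E
```

```text
pics
{'t': 0.0, 'joint_positions': array([ 1.07508348e+00,  2.64748034e-01,  1.60533451e+00,  4.21918173e-05,
        1.27374950e+00, -3.68961608e-02]), 'dq': array([ 1.35335823e-04,  7.81751209e-04,  2.79393117e-05,  1.17084812e-03,
       -1.06277693e-03, -2.77811690e-04]), 'joint_torque': array([ 1.66179001e-03, -5.02093291e+01, -3.56888759e+01,  7.28899799e-02,
        2.93115748e-02, -1.57814989e-04]), 'eef_pos': array([0.29859788, 0.60457061, 0.23741282]), 'ee_rot': array([ 5.37963476e-04,  8.49381184e-01,  5.27778694e-01, -9.82198502e-04]), 'force': array([-0.43396468, -0.23590068, -0.1163227 ]), 'torque': array([-0.02686294, -0.01294497,  0.00823544]), 'opening': 0.9992485021973466}
-0.0187
{'fx': 424.7240120770742, 'fy': 424.7240120770742, 'cx': 286.1451046907453, 'cy': 210.2456419480237, 'world_to_cam': array([[ 0.98494209, -0.17252324, -0.01117186, -0.52418378],
       [ 0.11031869,  0.57742951,  0.80895299, -0.11650105],
       [-0.13311223, -0.79800432,  0.58776717, -1.07095114],
       [ 0.        ,  0.        ,  0.        ,  1.        ]])}
{'fx': 402.35914088506064, 'fy': 402.35914088506064, 'cx': 286.25619370233096, 'cy': 208.10305960365687, 'world_to_cam': array([[ 0.02377517, -0.99926674, -0.03001199, -0.04181854],
       [ 0.99710352,  0.02153289,  0.07294453, -0.56980231],
       [-0.0722448 , -0.03165933,  0.99688433, -1.07331211],
       [ 0.        ,  0.        ,  0.        ,  1.        ]])}
```

View pics/side0.png

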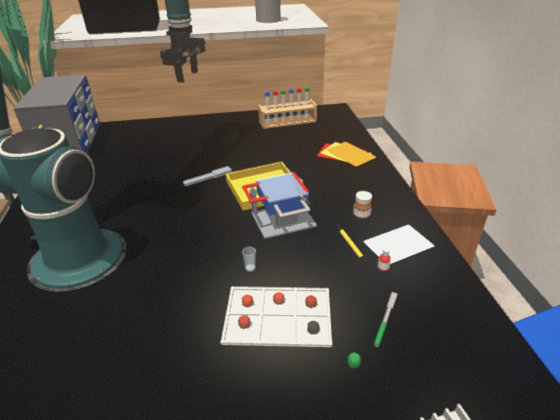

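View pics/top0.png

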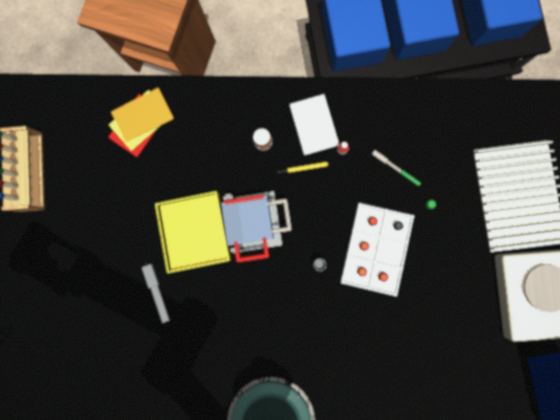

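The side view shows the white tray near (277,315), with four red stones at (247,300), (279,298), (311,301) and (244,322), and the dark one at (313,327). The stand and tub are near (283,205) and the yellow tray at (260,185). In the top view the tub is at (250,220), lid handle at (252,250), tub handle at (285,215). A green stone at (431,204) lies outside the tray.

```bash
cat > h.py <<'E'
from station import robot
import numpy as np, cv2
from scipy.spatial.transform import Rotation as R
def cam(c):
    p=robot.camera_params(c);return p,np.array(p["world_to_cam"])
def proj(c,X):
    p,T=cam(c);X=np.atleast_2d(X);q=X@T[:3,:3].T+T[:3,3]
    return np.c_[p["cx"]+p["fx"]*q[:,0]/-q[:,2],p["cy"]+p["fy"]*-q[:,1]/-q[:,2]]
def unproj(c,uv,z):
    p,T=cam(c);uv=np.atleast_2d(uv);d=np.c_[(uv[:,0]-p["cx"])/p["fx"],-(uv[:,1]-p["cy"])/p["fy"],-np.ones(len(uv))]
    d=d@T[:3,:3];o=-T[:3,:3].T@T[:3,3]
    return o+d*((z-o[2])/d[:,2])[:,None]
def spot(l,c):
    p,T=cam(c);return [(round(r["conf"],2),np.round(T[:3,:3].T@(np.array(r["xyz"])-T[:3,3]),4)) for r in robot.spot_in(l,c)]
def rot():
    q=robot.sense()["ee_rot"];return R.from_quat([q[1],q[2],q[3],q[0]])
def shot(c,name,box=None,k=1):
    im=robot.get_image(c)
    if box: im=im[box[1]:box[3],box[0]:box[2]]
    im=cv2.resize(im,None,fx=k,fy=k,interpolation=cv2.INTER_CUBIC)
    cv2.imwrite(f"pics/{name}.png",im[:,:,::-1]);return im
def to_tool(target,yawdown=None):
    "shift in tool axes (fraction of 0.2) to world target TCP"
    s=robot.sense();r=rot();d=r.inv().apply(np.array(target)-s["eef_pos"])
    return np.round(d/0.2,3)
E
python3 - <<'E'
from h import *
np.set_printoptions(suppress=True)
shot("top","t1",(140,170,420,310),2.8);shot("side","s1",(180,140,420,360),2.5)
for l in ["stand","tub","tub_handle","lid","lid_handle","catch_tray","bin_tray","jasper1","slate"]:
    for c in("top","side"):print(l,c,[x for x in spot(l,c) if x[0]>.3])
x=rot().as_matrix();print(x)
print(robot.sense()["t"])
E
```

```text
stand top [(0.86, array([0.5238, 0.0542, 0.1027])), (0.62, array([ 0.6853, -0.3266,  0.0025]))]
stand side [(0.56, array([0.5223, 0.0232, 0.0888]))]
tub top [(0.85, array([0.5292, 0.0602, 0.1046])), (0.51, array([0.5282, 0.066 , 0.1023]))]
tub side [(0.97, array([0.5278, 0.0249, 0.1048])), (0.49, array([ 0.4652, -0.2887,  0.0021]))]
tub_handle top [(0.57, array([0.5268, 0.0579, 0.1071])), (0.44, array([ 0.6837, -0.08  ,  0.0101]))]
tub_handle side [(0.9, array([0.527 , 0.0249, 0.1038])), (0.75, array([ 0.42  , -0.1289,  0.0365]))]
lid top [(0.7, array([0.5235, 0.0666, 0.1029]))]
lid side [(0.82, array([0.5236, 0.0591, 0.1029])), (0.55, array([0.4561, 0.2892, 0.0058]))]
lid_handle top [(0.89, array([0.5253, 0.0641, 0.1033]))]
lid_handle side [(0.76, array([0.5212, 0.0585, 0.1061]))]
catch_tray top [(0.93, array([0.4995, 0.232 , 0.0051])), (0.54, array([ 0.5411, -0.2665,  0.0254]))]
catch_tray side [(0.77, array([0.4562, 0.2873, 0.0081])), (0.56, array([0.5208, 0.0597, 0.106 ]))]
bin_tray top [(0.82, array([ 0.4599, -0.2792,  0.0043])), (0.66, array([0.5271, 0.06  , 0.1083]))]
bin_tray side [(0.73, array([ 0.462 , -0.2895,  0.0041]))]
jasper1 top [(0.6, array([ 0.4031, -0.2336,  0.0256])), (0.59, array([0.53  , 0.0615, 0.1024])), (0.52, array([ 0.4744, -0.2364,  0.0272])), (0.47, array([ 0.5429, -0.2652,  0.0267]))]
jasper1 side [(0.68, array([ 0.4042, -0.2408,  0.0214]))]
slate top [(0.65, array([ 0.5923, -0.4186,  0.0221])), (0.48, array([0.7496, 0.0362, 0.0656]))]
slate side [(0.64, array([ 0.5912, -0.425 ,  0.017 ]))]
[[ 0.44289104  0.89657544 -0.00000866]
 [ 0.89657544 -0.44289104  0.00000339]
 [-0.00000079 -0.00000926 -1.        ]]
1.1
```

```bash
python3 - <<'E'
import cv2
for n in("t1","s1"): print(cv2.imread(f"pics/{n}.png").shape)
E
```

```text
(392, 784, 3)
(550, 600, 3)
```

View pics/t1.png

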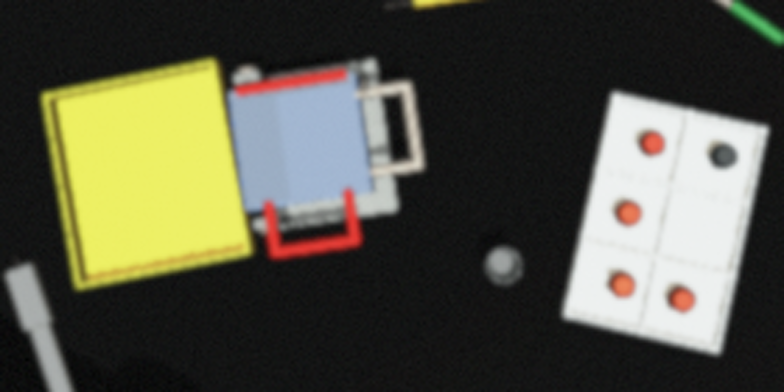

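View pics/s1.png

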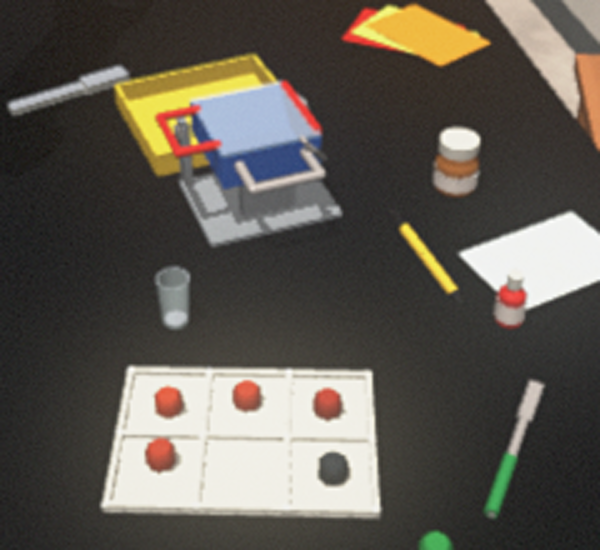

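```bash
python3 - <<'E'
from h import *
from scipy.optimize import least_squares
np.set_printoptions(suppress=True,precision=4)
T=lambda u,v:(140+u/2.8,170+v/2.8); S=lambda u,v:(180+u/2.5,140+v/2.5)
P=[]
def a(c,loc,uv):P.append((c,np.array(loc),uv))
a("top",(-.094,.0135,.103),T(316,246)); a("top",(0,-.088,.087),T(415,127))
a("top",(-.094,.0495,.103),T(275,253)); a("top",(-.094,-.0225,.103),T(357,240))
a("top",(.036,-.088,.087),T(409,88)); a("top",(-.036,-.088,.087),T(421,166))
a("side",(-.094,.0135,.103),S(166,134)); a("side",(0,-.088,.087),S(285,178))
W=lambda p,l:np.array([p[0]+np.cos(p[2])*l[0]-np.sin(p[2])*l[1],p[1]+np.sin(p[2])*l[0]+np.cos(p[2])*l[1],l[2]])
f=lambda p:np.concatenate([proj(c,W(p,l))[0]-uv for c,l,uv in P])
r=least_squares(f,[.53,.04,0.1]);print(r.x,f(r.x).reshape(-1,2))
p=r.x
for n,l in dict(lid_handle=(-.094,.0135,.103),hinge=(.054,.0135,.103),tub_handle=(0,-.088,.087),axis=(0,.06,.075),tub_in=(0,0,.065)).items():print(n,W(p,l))
def fitrect(cs,z):
    q=unproj("top",[T(*x) for x in cs],z)[:,:2];m=cv2.minAreaRect((q*1000).astype(np.float32));print("rect",m,q.mean(0))
fitrect([(42,94),(216,60),(253,253),(77,289)],.03)
fitrect([(613,92),(768,125),(720,354),(563,318)],.008)
st=[T(*x) for x in [(651,143),(628,213),(622,285),(682,299),(722,155)]]
print(unproj("top",st,.022))
ss=[S(*x) for x in [(328,404),(247,396),(169,402),(160,455),(333,468)]]
print(unproj("side",ss,.016))
for l in ["vial","jar","indicator","pen","holder","spatula","jasper2"]:
    print(l,[x for x in spot(l,"top") if x[0]>.4][:2])
E
```

```text
[0.5327 0.0513 0.1687] [[ 0.0233  0.2598]
 [-0.371  -0.0429]
 [ 0.4263 -0.1671]
 [-0.3601  0.3267]
 [-0.266  -0.038 ]
 [-0.4651  0.0273]
 [ 0.3976  0.0462]
 [ 0.1889  1.5272]]
lid_handle [0.4377 0.0488 0.103 ]
hinge [0.5836 0.0736 0.103 ]
tub_handle [ 0.5474 -0.0355  0.087 ]
axis [0.5226 0.1104 0.075 ]
tub_in [0.5327 0.0513 0.065 ]
rect ((500.44171142578125, 222.85867309570312), (191.6571502685547, 172.8092498779297), 12.911335945129395) [0.5    0.2227]
rect ((465.80926513671875, -279.2328796386719), (153.27679443359375, 226.2494354248047), 78.38251495361328) [ 0.4655 -0.2793]
[[ 0.5405 -0.2618  0.022 ]
 [ 0.473  -0.2405  0.022 ]
 [ 0.4046 -0.2354  0.022 ]
 [ 0.3929 -0.2923  0.022 ]
 [ 0.5305 -0.3295  0.022 ]]
[[ 0.5408 -0.2669  0.016 ]
 [ 0.4732 -0.245   0.016 ]
 [ 0.4053 -0.2394  0.016 ]
 [ 0.3922 -0.2956  0.016 ]
 [ 0.5298 -0.3345  0.016 ]]
vial []
jar [(0.8, array([0.7483, 0.0357, 0.0635])), (0.7, array([0.529 , 0.0619, 0.1097]))]
indicator [(0.68, array([ 0.7277, -0.1803,  0.0391]))]
pen [(0.58, array([ 0.6803, -0.0803,  0.0138]))]
holder [(0.76, array([0.3457, 0.3259, 0.0102]))]
spatula [(0.64, array([ 0.4627, -0.2816,  0.0029])), (0.52, array([ 0.6891, -0.326 ,  0.0032]))]
jasper2 [(0.6, array([ 0.4031, -0.2336,  0.0256])), (0.59, array([0.53  , 0.0615, 0.1024]))]
```

```bash
cat >> h.py <<'E'
ST=np.array([.5327,.0513,.1687])
def W(l):
    c,s=np.cos(ST[2]),np.sin(ST[2]);return np.array([ST[0]+c*l[0]-s*l[1],ST[1]+s*l[0]+c*l[1],l[2]])
def go(*wps):
    "wps: (xyz TCP, yaw of tool x). prints rows from the current pose"
    s=robot.sense();r=rot();y0=np.arctan2(*r.as_matrix()[[1,0],0]);
    for xyz,yaw in wps:
        d=(yaw-y0+np.pi/2)%np.pi-np.pi/2
        Rt=R.from_euler("z",y0+d)*R.from_euler("x",np.pi)
        print("shift",np.round(r.inv().apply(np.array(xyz)-s["eef_pos"])/.2,3).tolist(),"turn",np.round((r.inv()*Rt).as_rotvec()/.5,3).tolist())
def st():
    s=robot.sense();r=rot().as_matrix()
    print("t",round(s["t"],2),"tcp",np.round(s["eef_pos"],4),"yaw",round(float(np.arctan2(r[1,0],r[0,0])),3),"tilt",np.round(r[:2,2],3),"F",np.round(s["force"],1),"open",round(s["opening"],3),"j6",round(s["joint_positions"][5],2))
E
python3 - <<'E'
from h import *
go(((.4377,.0488,.2),.1687))
E
```

```text
shift [-2.187, 1.854, 0.193] turn [-0.0, 0.0, 1.887]
```

play_rows(steps=[[[-0.18,0.16,0],[0,0,0]],[[-0.36,0.32,0],[0,0,0]],[[-0.54,0.48,0],[0,0,0]],[[-0.72,0.62,0],[0,0,0]],[[-0.9,0.78,0],[0,0,0]]], hand=-1)

```text
t: 1.95
eef_pos: [0.359, 0.3731, 0.2388]
ee_rot: [-0.0, 0.849, 0.528, 0.0]
force: [0.4, -0.2, -0.1]
opening: 1.005
```

play_rows(steps=[[[-0.18,0.16,0],[0,0,0.1]],[[-0.36,0.32,0],[0,0,0.3]],[[-0.54,0.48,0],[0,0,0.5]],[[-0.72,0.62,0],[0,0,0.75]],[[-0.9,0.78,0],[0,0,0.95]]])

```text
t: 2.45
eef_pos: [0.4192, 0.1426, 0.2391]
ee_rot: [-0.0, 0.95, 0.311, 0.001]
force: [-0.4, 0.2, 0.3]
opening: 1.0
```

```bash
python3 - <<'E'
from h import *
st();go(((.4377,.0488,.18),.1687),((.4377,.0488,.0863),.1687))
E
```

```text
t 2.45 tcp [0.4192 0.1426 0.2391] yaw 0.633 tilt [0.001 0.   ] F [-0.4  0.2  0.3] open 1.0 j6 -0.36
shift [-0.203, 0.433, 0.295] turn [0.0, -0.002, 0.928]
shift [-0.204, 0.433, 0.764] turn [0.0, -0.002, 0.928]
```

play_rows(steps=[[[-0.05,0.12,0.1],[0,0,0.25]],[[-0.1,0.25,0.2],[0,0,0.5]],[[-0.15,0.35,0.295],[0,0,0.75]],[[-0.203,0.433,0.295],[0,0,0.928]],[[-0.203,0.433,0.295],[0,0,0.928]]])

```text
t: 2.95
eef_pos: [0.4377, 0.0488, 0.1791]
ee_rot: [0.0, 0.996, 0.085, -0.001]
force: [-0.8, 0.3, 0.5]
opening: 1.003
```

```bash
python3 - <<'E'
from h import *
st();go(((.4377,.0488,.0863),.1687))
shot("top","t2",(180,170,380,310),3.9);shot("side","s2",(200,120,350,240),5)
E
```

```text
t 2.95 tcp [0.4377 0.0488 0.1791] yaw 0.17 tilt [-0.001 -0.001] F [-0.8  0.3  0.5] open 1.003 j6 -0.11
shift [0.0, -0.0, 0.464] turn [0.001, 0.003, 0.002]
```

View pics/s2.png

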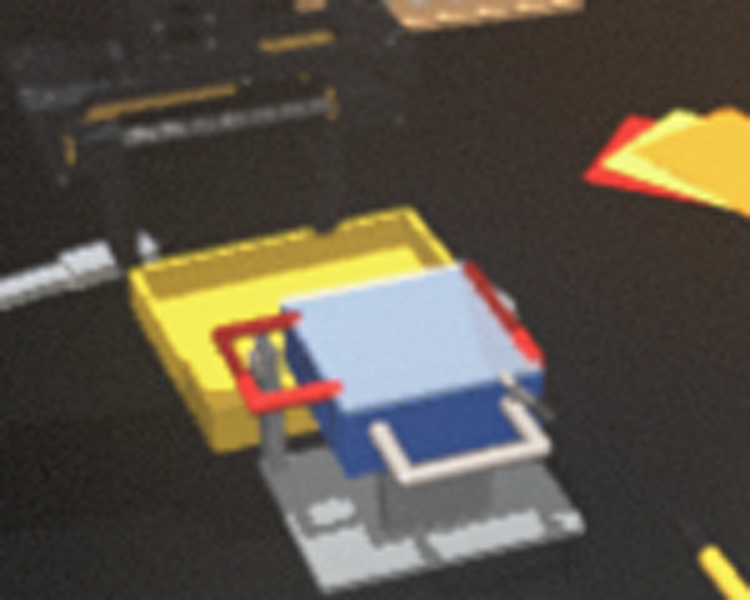

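View pics/t2.png

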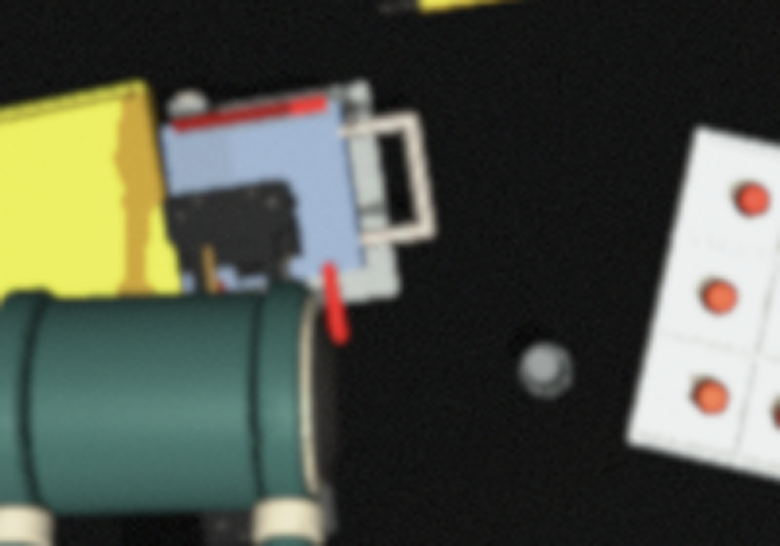

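The side view shows the gripper above and behind the lid handle bar at (235,370); the lid is shut and the tub handle free. The jaws must be narrowed so the inner finger fits between the bar and the lid edge.

play_rows(steps=[[[0,0,0],[0,0,0]],[[0,0,0],[0,0,0]],[[0,0,0],[0,0,0]],[[0,0,0.1],[0,0,0]],[[0,0,0.2],[0,0,0]]], hand=0.45, squeeze=15)

```text
t: 3.55
eef_pos: [0.4391, 0.0511, 0.1403]
ee_rot: [0.0, 0.996, 0.087, 0.001]
force: [0.8, -0.5, 0.4]
opening: 0.574
```

play_rows(steps=[[[0,0,0.06],[0,0,0]],[[0,0,0.12],[0,0,0]],[[0,0,0.18],[0,0,0]],[[0,0,0.24],[0,0,0]],[[0,0,0.264],[0,0,0]]])

```text
t: 4.05
eef_pos: [0.4374, 0.0505, 0.0855]
ee_rot: [-0.0, 0.996, 0.086, -0.001]
force: [0.4, -0.4, -0.3]
opening: 0.271
```

play_rows(steps=[[[0,0,0],[0,0,0]],[[0,0,0],[0,0,0]],[[0,0,0],[0,0,0]],[[0,0,0],[0,0,0]],[[0,0,0],[0,0,0]]], hand=1, squeeze=15)

```text
t: 4.55
eef_pos: [0.4395, 0.0506, 0.0878]
ee_rot: [-0.0, 0.996, 0.086, 0.002]
force: [4.1, 1.4, -0.5]
opening: 0.105
```

```bash
python3 - <<'E'
from h import *
st()
# arc in stand plane relative to current: dx along tool x, dz tool -z
for th in np.arange(.15,1.9,.15):
    print(round(th,2),"dx",round(.148*(1-np.cos(th))/.2,3),"dz",round(-.148*np.sin(th)/.2,3))
E
```

```text
t 4.55 tcp [0.4395 0.0506 0.0878] yaw 0.173 tilt [0.003 0.   ] F [ 4.1  1.4 -0.5] open 0.105 j6 -0.11
0.15 dx 0.008 dz -0.111
0.3 dx 0.033 dz -0.219
0.45 dx 0.074 dz -0.322
0.6 dx 0.129 dz -0.418
0.75 dx 0.199 dz -0.504
0.9 dx 0.28 dz -0.58
1.05 dx 0.372 dz -0.642
1.2 dx 0.472 dz -0.69
1.35 dx 0.578 dz -0.722
1.5 dx 0.688 dz -0.738
1.65 dx 0.799 dz -0.738
1.8 dx 0.908 dz -0.721
```

play_rows(steps=[[[0.015,0,-0.11],[0,0,0]],[[0.04,0,-0.22],[0,0,0]],[[0.08,0,-0.32],[0,0,0]],[[0.135,0,-0.42],[0,0,0]],[[0.205,0,-0.505],[0,0,0]]])

```text
t: 5.05
eef_pos: [0.4802, 0.0583, 0.1884]
ee_rot: [-0.001, 0.996, 0.086, 0.002]
force: [12.2, 4.7, -14.1]
opening: 0.101
```

play_rows(steps=[[[0.08,0,-0.075],[0,0,0]],[[0.17,0,-0.135],[0,0,0]],[[0.27,0,-0.185],[0,0,0]],[[0.38,0,-0.215],[0,0,0]],[[0.49,0,-0.232],[0,0,0]]])

```text
t: 5.55
eef_pos: [0.5738, 0.0743, 0.2327]
ee_rot: [0.0, 0.996, 0.086, -0.003]
force: [-0.5, 0.9, -8.6]
opening: 0.101
```

```bash
python3 - <<'E'
from h import *
st();s=robot.sense()["eef_pos"]+[0,0,.0187]
c,sn=np.cos(ST[2]),np.sin(ST[2]);d=s[:2]-ST[:2];print("stand frame",c*d[0]+sn*d[1],-sn*d[0]+c*d[1],s[2])
lx=c*d[0]+sn*d[1]-.054;print("theta",np.arctan2(s[2]-.103,-lx),np.hypot(lx,s[2]-.103))
shot("side","s3",(200,60,360,220),3.7)
E
```

```text
t 5.55 tcp [0.5738 0.0743 0.2327] yaw 0.173 tilt [-0.005 -0.001] F [-0.5  0.9 -8.6] open 0.101 j6 -0.09
stand frame 0.04440077231075934 0.015732345700420047 0.2514402808713142
theta 1.5062189745750136 0.14875033498242798
```

View pics/s3.png

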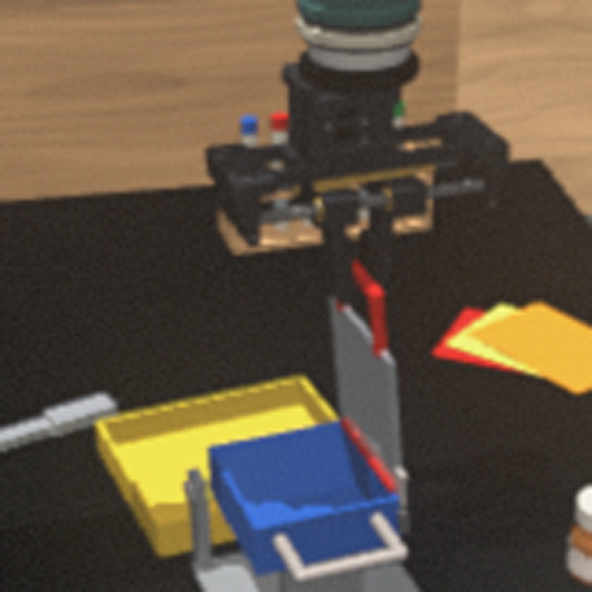

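The lid is vertical in the jaws (bar at 370,300), and the tub is empty. Next it goes past the detent.

play_rows(steps=[[[0.06,0,0.0],[0,0,0]],[[0.13,0,0.005],[0,0,0]],[[0.19,0,0.015],[0,0,0]],[[0.25,0,0.025],[0,0,0]],[[0.25,0,0.025],[0,0,0]]])

```text
t: 6.1
eef_pos: [0.6245, 0.0832, 0.2275]
ee_rot: [-0.0, 0.996, 0.086, -0.001]
force: [-2.4, 0.1, -7.6]
opening: 0.096
```

play_rows(steps=[[[0,0,0],[0,0,0]],[[0,0,0],[0,0,0]],[[0,0,0],[0,0,0]],[[0,0,-0.1],[0,0,0]],[[0,0,-0.3],[0,0,0]]], hand=-0.2)

```text
t: 6.6
eef_pos: [0.6222, 0.0828, 0.287]
ee_rot: [0.0, 0.996, 0.086, -0.003]
force: [-0.2, 0.3, -0.2]
opening: 0.532
```

```bash
python3 - <<'E'
from h import *
st();shot("side","s4",(200,60,360,220),3.7)
E
```

```text
t 6.6 tcp [0.6222 0.0828 0.287 ] yaw 0.173 tilt [-0.006 -0.001] F [-0.2  0.3 -0.2] open 0.532 j6 -0.08
```

View pics/s4.png

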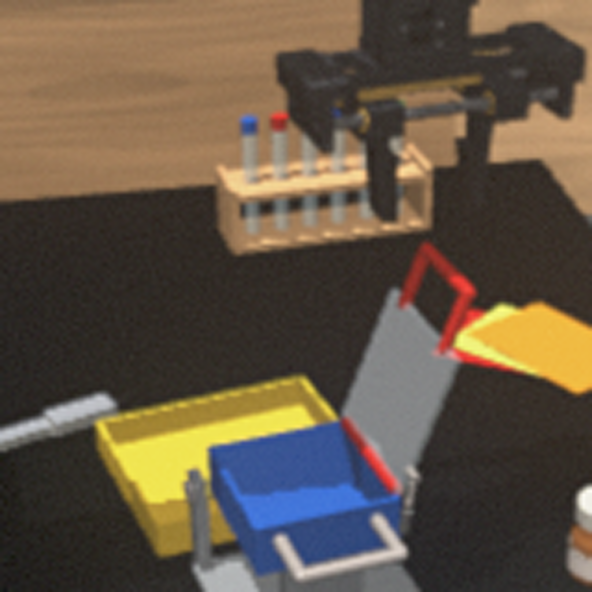

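The lid rests fully back by itself and the jaws are clear of it. Next come the stones.

```bash
cat >> h.py <<'E'
def plan(*wps,start=None):
    "wps (xyz,yaw): prints per call end shift/turn, splitting so that a call stays <=0.2m/axis,0.245 m, 0.5 rad"
    s=robot.sense();r=rot();p=np.array(s["eef_pos"]);
    for xyz,yaw in wps:
        y0=np.arctan2(*r.as_matrix()[[1,0],0]);d=(yaw-y0+np.pi/2)%np.pi-np.pi/2
        D=np.array(xyz)-p;n=max(1,int(np.ceil(max(abs(d)/.5,np.linalg.norm(D)/.23,-1)-.001)))
        p0=p.copy()
        for k in range(1,n+1):
            q=p0+D*k/n;Rt=R.from_euler("z",y0+d*k/n)*R.from_euler("x",np.pi)
            print("call shift",np.round(r.inv().apply(q-p)/.2,2).tolist(),"turn",np.round((r.inv()*Rt).as_rotvec()/.5,2).tolist())
            p,r=q,Rt
        print("-- at",np.round(p,3))
YP=.1687-np.pi/2
E
python3 - <<'E'
from h import *
plan(((.5407,-.264,.13),YP))
E
```

```text
call shift [-0.18, 0.41, 0.21] turn [0.01, -0.02, -0.78]
call shift [-0.32, 0.31, 0.21] turn [0.0, 0.0, -0.78]
call shift [-0.42, 0.16, 0.21] turn [0.0, 0.0, -0.78]
call shift [-0.45, -0.01, 0.21] turn [0.0, 0.0, -0.78]
-- at [ 0.541 -0.264  0.13 ]
```

```bash
sed -i 's#d=(yaw-y0+np.pi/2)%np.pi-np.pi/2#d=(yaw-y0+np.pi)%(2*np.pi)-np.pi#' h.py
python3 - <<'E'
from h import *
plan(((.6,-.0,.287),-.3),((.5407,-.264,.13),YP))
E
```

```text
call shift [-0.2, 0.39, 0.05] turn [-0.0, -0.02, 0.95]
-- at [0.6   0.    0.287]
call shift [0.04, 0.45, 0.26] turn [0.0, -0.0, 0.73]
call shift [0.19, 0.41, 0.26] turn [-0.0, -0.0, 0.73]
call shift [0.33, 0.31, 0.26] turn [0.0, -0.0, 0.73]
-- at [ 0.541 -0.264  0.13 ]
```

play_rows(steps=[[[-0.04,0.08,0],[0,0,0.2]],[[-0.08,0.16,0],[0,0,0.4]],[[-0.12,0.24,0],[0,0,0.6]],[[-0.16,0.32,0],[0,0,0.8]],[[-0.2,0.4,0],[0,0,0.95]]], hand=0.05, squeeze=25)

```text
t: 7.15
eef_pos: [0.5989, -0.0033, 0.2908]
ee_rot: [-0.0, 0.988, -0.152, 0.002]
force: [-0.4, -0.4, -0.3]
opening: 0.475
```

play_rows(steps=[[[0.01,0.09,0.05],[0,0,0.15]],[[0.02,0.18,0.1],[0,0,0.3]],[[0.02,0.27,0.15],[0,0,0.45]],[[0.03,0.36,0.2],[0,0,0.6]],[[0.04,0.45,0.26],[0,0,0.73]]])

```text
t: 7.65
eef_pos: [0.5801, -0.0918, 0.2387]
ee_rot: [-0.0, 0.944, -0.329, 0.002]
force: [0.1, 0.3, -0.4]
opening: 0.477
```

play_rows(steps=[[[0.04,0.08,0.05],[0,0,0.15]],[[0.08,0.16,0.1],[0,0,0.3]],[[0.12,0.25,0.15],[0,0,0.45]],[[0.15,0.33,0.2],[0,0,0.6]],[[0.19,0.41,0.26],[0,0,0.73]]])

```text
t: 8.15
eef_pos: [0.5593, -0.18, 0.1867]
ee_rot: [-0.0, 0.869, -0.495, 0.002]
force: [0.7, -0.6, -0.3]
opening: 0.475
```

play_rows(steps=[[[0.07,0.06,0.05],[0,0,0.15]],[[0.14,0.12,0.1],[0,0,0.3]],[[0.2,0.19,0.15],[0,0,0.45]],[[0.27,0.25,0.2],[0,0,0.6]],[[0.33,0.31,0.26],[0,0,0.73]]])

```text
t: 8.65
eef_pos: [0.5402, -0.2688, 0.1348]
ee_rot: [-0.0, 0.765, -0.644, 0.002]
force: [0.9, -0.9, 1.2]
opening: 0.473
```

```bash
cat >> h.py <<'E'
def stones(name=None):
    "blobs of red in both views, as world points"
    for c,z in(("top",.022),("side",.016)):
        im=robot.get_image(c);hs=cv2.cvtColor(im,cv2.COLOR_RGB2HSV)
        m=cv2.inRange(hs,(0,110,80),(14,255,255))|cv2.inRange(hs,(172,110,80),(180,255,255))
        n,_,s,ce=cv2.connectedComponentsWithStats(m)
        for i in range(1,n):
            w=unproj(c,ce[i],z)[0]
            if s[i,4]>20 and .33<w[0]<.62 and -.4<w[1]<-.15: print(c,s[i,4],np.round(ce[i],1),np.round(w[:2],4))
        if name: cv2.imwrite(f"pics/{c[0]}{name}.png",cv2.resize(im[190:380,150:450] if c=="side" else im[180:330,220:440],None,fx=2.5,fy=2.5,interpolation=cv2.INTER_CUBIC)[:,:,::-1])
E
python3 - <<'E'
from h import *
st();stones("5")
E
```

```text
t 8.65 tcp [ 0.5402 -0.2688  0.1348] yaw -1.4 tilt [ 0.004 -0.002] F [ 0.9 -0.9  1.2] open 0.473 j6 0.9
top 44 [364.  245.6] [ 0.4742 -0.2398]
side 88 [278.2 297.7] [ 0.4722 -0.2426]
side 94 [246.8 300.1] [ 0.4037 -0.237 ]
side 91 [310.6 300.9] [ 0.5399 -0.2646]
side 105 [243.5 321.3] [ 0.3914 -0.2935]
```

View pics/s5.png

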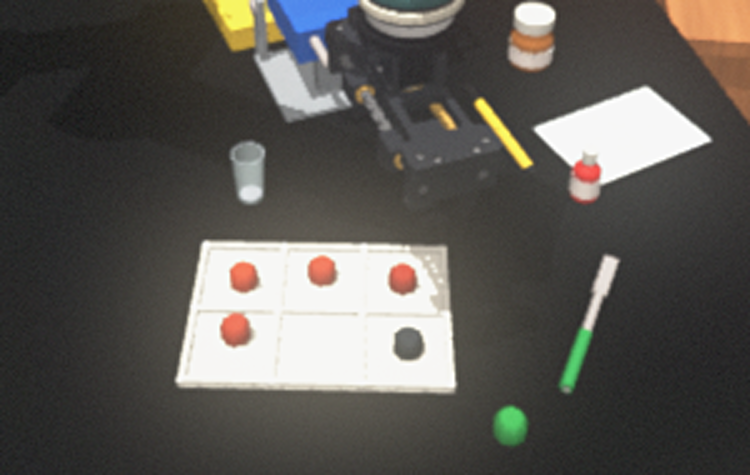

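Things that could pass for a red stone in the side crop: the dropper bottle's red body (587,172), the red lid bars, the green stone (510,425) and the dark stone (408,343). The red-brown ones inside the white tray are (244,277), (322,270), (402,279) and (235,330), so there are four. I take (402,279) first.

```bash
python3 - <<'E'
from h import *
go(((.5403,-.2635,.06),YP),((.5403,-.2635,.011),YP))
E
```

```text
shift [-0.024, -0.014, 0.364] turn [0.001, -0.0, 0.006]
shift [-0.025, -0.014, 0.609] turn [0.001, -0.0, 0.006]
```

play_rows(steps=[[[-0.024,-0.014,0.12],[0,0,0]],[[-0.024,-0.014,0.25],[0,0,0]],[[-0.024,-0.014,0.36],[0,0,0]],[[-0.024,-0.014,0.45],[0,0,0]],[[-0.024,-0.014,0.52],[0,0,0]]])

```text
t: 9.25
eef_pos: [0.5418, -0.2615, 0.0294]
ee_rot: [-0.0, 0.766, -0.642, 0.0]
force: [-0.1, 0.1, -0.3]
opening: 0.478
```

```bash
python3 - <<'E'
from h import *
st();go(((.5403,-.2635,.011),YP));st();shot("side","s6",(250,230,370,350),5)
E
```

```text
t 9.25 tcp [ 0.5418 -0.2615  0.0294] yaw -1.395 tilt [ 0.001 -0.   ] F [-0.1  0.1 -0.3] open 0.478 j6 0.9
shift [0.008, 0.009, 0.092] turn [-0.002, -0.001, 0.014]
t 9.25 tcp [ 0.5418 -0.2615  0.0294] yaw -1.395 tilt [ 0.001 -0.   ] F [-0.1  0.1 -0.3] open 0.478 j6 0.9
```

View pics/s6.png

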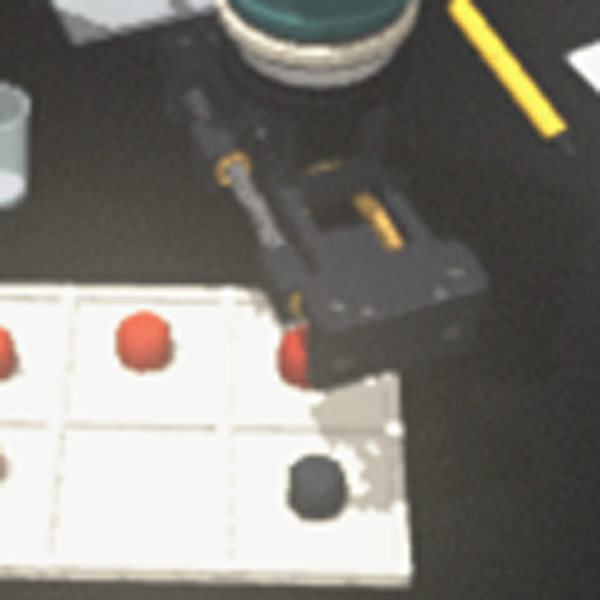

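The near finger covers the right side of the stone at (300,355), with the slate clear at (317,487). I go down the last 18 mm and close.

play_rows(steps=[[[0.005,0.007,0.05],[0,0,0]],[[0.005,0.007,0.09],[0,0,0]],[[0.005,0.007,0.09],[0,0,0]],[[0.005,0.007,0.09],[0,0,0]],[[0.005,0.007,0.09],[0,0,0]]])

```text
t: 9.8
eef_pos: [0.5406, -0.2637, 0.012]
ee_rot: [-0.0, 0.766, -0.643, 0.001]
force: [-1.6, 0.1, -0.5]
opening: 0.476
```

play_rows(steps=[[[0,0,0],[0,0,0]],[[0,0,0],[0,0,0]],[[0,0,0],[0,0,0]],[[0,0,0],[0,0,0]],[[0,0,0],[0,0,0]]], hand=1)

```text
t: 10.3
eef_pos: [0.5403, -0.2636, 0.0117]
ee_rot: [-0.0, 0.766, -0.643, 0.0]
force: [0.5, -0.2, 2.4]
opening: 0.282
```

```bash
python3 - <<'E'
from h import *
st();plan(((.5403,-.2635,.17),YP),(W((-.034,-.005,.17)),YP),(W((-.034,-.005,.077)),YP))
E
```

```text
t 10.3 tcp [ 0.5403 -0.2636  0.0117] yaw -1.397 tilt [ 0.001 -0.   ] F [ 0.5 -0.2  2.4] open 0.282 j6 0.9
call shift [0.0, -0.0, -0.79] turn [-0.0, -0.0, 0.01]
-- at [ 0.54  -0.264  0.17 ]
call shift [-0.77, -0.03, -0.0] turn [0.0, 0.0, 0.0]
call shift [-0.77, -0.03, -0.0] turn [0.0, 0.0, 0.0]
-- at [0.5   0.041 0.17 ]
call shift [-0.0, -0.0, 0.46] turn [0.0, 0.0, 0.0]
-- at [0.5   0.041 0.077]
```

play_rows(steps=[[[0,0,-0.1],[0,0,0]],[[0,0,-0.27],[0,0,0]],[[0,0,-0.45],[0,0,0]],[[0,0,-0.63],[0,0,0]],[[0,0,-0.79],[0,0,0]]])

```text
t: 10.8
eef_pos: [0.54, -0.2633, 0.1709]
ee_rot: [-0.0, 0.766, -0.643, 0.0]
force: [0.8, -0.7, -0.4]
opening: 0.279
```

play_rows(steps=[[[-0.15,0,0],[0,0,0]],[[-0.3,-0.01,0],[0,0,0]],[[-0.45,-0.02,0],[0,0,0]],[[-0.6,-0.03,0],[0,0,0]],[[-0.78,-0.03,0],[0,0,0]]])

```text
t: 11.3
eef_pos: [0.5187, -0.1079, 0.1692]
ee_rot: [0.0, 0.766, -0.643, 0.0]
force: [0.5, 0.3, 0.9]
opening: 0.278
```

play_rows(steps=[[[-0.15,0,0],[0,0,0]],[[-0.3,-0.01,0],[0,0,0]],[[-0.45,-0.02,0],[0,0,0]],[[-0.6,-0.03,0],[0,0,0]],[[-0.8,-0.03,0],[0,0,0]]])

```text
t: 11.8
eef_pos: [0.497, 0.0506, 0.1692]
ee_rot: [0.0, 0.765, -0.643, 0.0]
force: [0.4, -0.5, -1.0]
opening: 0.285
```

```bash
python3 - <<'E'
from h import *
st();plan((W((-.034,.003,.077)),YP))
shot("side","s7",(200,60,360,220),3.7)
E
```

```text
t 11.8 tcp [0.497  0.0506 0.1692] yaw -1.398 tilt [ 0. -0.] F [ 0.4 -0.5 -1. ] open 0.285 j6 1.45
call shift [0.01, -0.01, 0.46] turn [-0.0, -0.0, 0.01]
-- at [0.499 0.049 0.077]
```

View pics/s7.png

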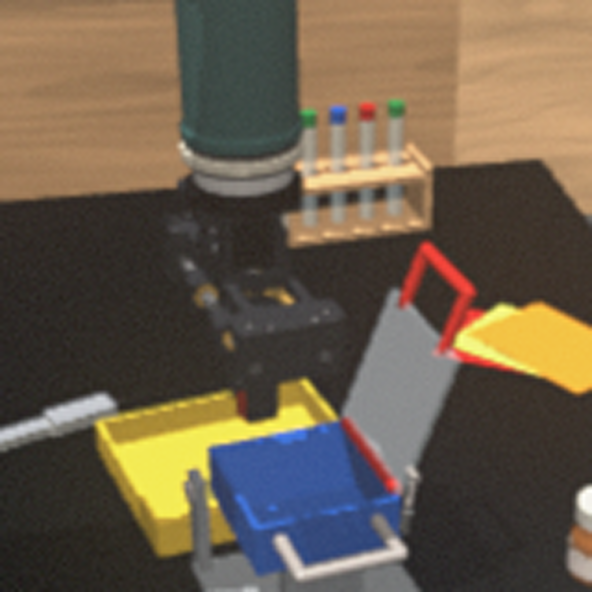

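The stone is held over the tub (260,400), and the lid is still back.

play_rows(steps=[[[0.005,-0.005,0.12],[0,0,0]],[[0.01,-0.01,0.25],[0,0,0]],[[0.01,-0.01,0.36],[0,0,0]],[[0.01,-0.01,0.455],[0,0,0]],[[0.01,-0.01,0.455],[0,0,0]]])

```text
t: 12.35
eef_pos: [0.4968, 0.0481, 0.0753]
ee_rot: [0.002, 0.766, -0.643, -0.002]
force: [0.1, 0.4, -0.5]
opening: 0.279
```

play_rows(steps=[[[0,0,0],[0,0,0]],[[0,0,0],[0,0,0]],[[0,0,0],[0,0,0]],[[0,0,-0.1],[0,0,0]],[[0,0,-0.3],[0,0,0]]], hand=0.25)

```text
t: 12.85
eef_pos: [0.4969, 0.0481, 0.1366]
ee_rot: [0.002, 0.766, -0.643, -0.002]
force: [1.0, 0.8, 0.2]
opening: 0.375
```

play_rows(steps=[[[0,0,-0.2],[0,0,0]],[[0.15,0,-0.25],[0,0,0]],[[0.35,0,-0.25],[0,0,0]],[[0.55,0,-0.25],[0,0,0]],[[0.75,0,-0.25],[0,0,0]]])

```text
t: 13.35
eef_pos: [0.5262, -0.1009, 0.1901]
ee_rot: [-0.001, 0.766, -0.643, 0.001]
force: [0.1, 0.5, -0.2]
opening: 0.375
```

```bash
python3 - <<'E'
from h import *
st();stones();plan(((.4725,-.242,.1),YP),((.4725,-.242,.0115),YP));shot("side","s8",(220,140,340,260),5)
E
```

```text
t 13.35 tcp [ 0.5262 -0.1009  0.1901] yaw -1.396 tilt [ 0.003 -0.001] F [ 0.1  0.5 -0.2] open 0.375 j6 1.16
top 33 [364.7 246.2] [ 0.4728 -0.2416]
top 48 [361.6 271.1] [ 0.4062 -0.2339]
top 49 [382.7 276.3] [ 0.394 -0.29 ]
side 93 [278.3 297.6] [ 0.4724 -0.2426]
side 94 [246.8 300.1] [ 0.4037 -0.237 ]
side 107 [243.5 321.2] [ 0.3914 -0.2934]
call shift [0.64, 0.39, 0.45] turn [-0.01, -0.01, 0.0]
-- at [ 0.472 -0.242  0.1  ]
call shift [0.0, -0.0, 0.44] turn [0.0, 0.0, 0.0]
-- at [ 0.472 -0.242  0.011]
```

View pics/s8.png

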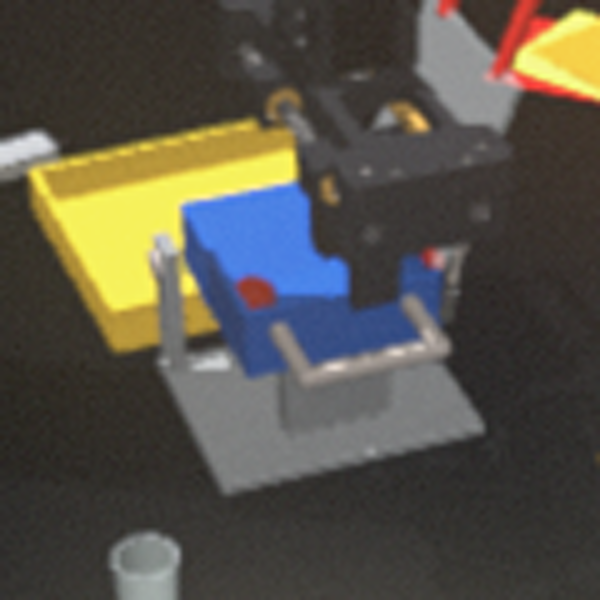

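The first stone is in the tub at its -x side (257,293). The second stone is next.

play_rows(steps=[[[0.16,0.1,0.05],[0,0,0]],[[0.32,0.2,0.15],[0,0,0]],[[0.48,0.3,0.3],[0,0,0]],[[0.64,0.39,0.45],[0,0,0]],[[0.64,0.39,0.45],[0,0,0]]], hand=0.05)

```text
t: 14.0
eef_pos: [0.4668, -0.2393, 0.0946]
ee_rot: [0.001, 0.765, -0.644, -0.003]
force: [-0.8, 1.2, -0.3]
opening: 0.472
```

```bash
python3 - <<'E'
from h import *
st();go(((.4725,-.242,.0115),YP))
E
```

```text
t 14.0 tcp [ 0.4668 -0.2393  0.0946] yaw -1.4 tilt [-0.007  0.003] F [-0.8  1.2 -0.3] open 0.472 j6 0.88
shift [0.02, -0.028, 0.415] turn [0.012, 0.008, 0.004]
```

play_rows(steps=[[[0.02,-0.028,0.1],[0.01,0.01,0]],[[0.02,-0.028,0.2],[0.01,0.01,0]],[[0.02,-0.028,0.3],[0.01,0.01,0]],[[0.02,-0.028,0.38],[0.01,0.01,0]],[[0.02,-0.028,0.405],[0.01,0.01,0]]])

```text
t: 14.5
eef_pos: [0.4768, -0.2399, 0.0166]
ee_rot: [-0.0, 0.766, -0.643, 0.002]
force: [-0.8, 0.4, -0.3]
opening: 0.474
```

play_rows(steps=[[[0,0,0],[0,0,0]],[[0,0,0],[0,0,0]],[[0,0,0],[0,0,0]],[[0,0,0],[0,0,0]],[[0,0,0],[0,0,0]]])

```text
t: 15.0
eef_pos: [0.4774, -0.2422, 0.018]
ee_rot: [-0.0, 0.766, -0.643, 0.004]
force: [0.6, 0.1, -0.3]
opening: 0.477
```

```bash
python3 - <<'E'
from h import *
st();shot("side","s9",(220,240,340,360),5)
E
```

```text
t 15.0 tcp [ 0.4774 -0.2422  0.018 ] yaw -1.397 tilt [ 0.007 -0.005] F [ 0.6  0.1 -0.3] open 0.477 j6 0.88
```

View pics/s9.png

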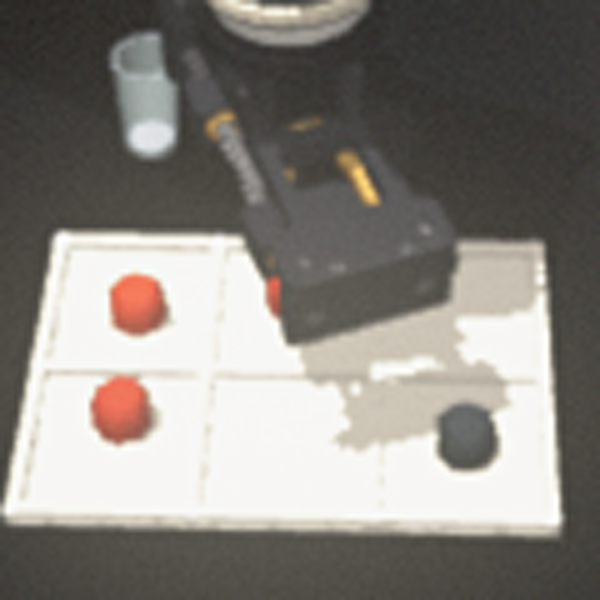

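The gripper stands over the second stone (275,297 just shows left of the finger). It sits 5 mm too far in x, so I correct that.

```bash
python3 - <<'E'
from h import *
st();go(((.4725,-.242,.0115),YP))
E
```

```text
t 15.05 tcp [ 0.4772 -0.2422  0.0178] yaw -1.397 tilt [ 0.007 -0.004] F [ 0.2 -0.1  0.6] open 0.474 j6 0.88
shift [-0.005, 0.023, 0.031] turn [-0.011, -0.011, 0.01]
```

play_rows(steps=[[[-0.005,0.023,0.015],[-0.01,-0.01,0.01]],[[-0.005,0.023,0.031],[-0.01,-0.01,0.01]],[[-0.005,0.023,0.031],[-0.01,-0.01,0.01]],[[-0.005,0.023,0.031],[-0.01,-0.01,0.01]],[[-0.005,0.023,0.031],[-0.01,-0.01,0.01]]])

```text
t: 15.55
eef_pos: [0.4723, -0.2418, 0.011]
ee_rot: [-0.0, 0.764, -0.645, -0.0]
force: [-0.2, -0.2, 0.1]
opening: 0.47
```

play_rows(steps=[[[0,0,0],[0,0,0]],[[0,0,0],[0,0,0]],[[0,0,0],[0,0,0]],[[0,0,0],[0,0,0]],[[0,0,0],[0,0,0]]], hand=1)

```text
t: 16.05
eef_pos: [0.4724, -0.2418, 0.0112]
ee_rot: [-0.0, 0.764, -0.645, 0.0]
force: [-0.3, 0.3, 0.3]
opening: 0.281
```

```bash
python3 - <<'E'
from h import *
st();plan(((.4725,-.242,.17),YP),(W((-.005,.003,.17)),YP),(W((-.005,.003,.077)),YP))
E
```

```text
t 16.05 tcp [ 0.4724 -0.2418  0.0112] yaw -1.402 tilt [ 0. -0.] F [-0.3  0.3  0.3] open 0.281 j6 0.88
call shift [0.0, -0.0, -0.79] turn [-0.0, -0.0, 0.0]
-- at [ 0.472 -0.242  0.17 ]
call shift [-0.71, -0.26, -0.0] turn [0.0, 0.0, 0.0]
call shift [-0.71, -0.26, -0.0] turn [0.0, 0.0, 0.0]
-- at [0.527 0.053 0.17 ]
call shift [-0.0, -0.0, 0.46] turn [0.0, 0.0, 0.0]
-- at [0.527 0.053 0.077]
```

play_rows(steps=[[[0,0,-0.1],[0,0,0]],[[0,0,-0.27],[0,0,0]],[[0,0,-0.45],[0,0,0]],[[0,0,-0.63],[0,0,0]],[[0,0,-0.79],[0,0,0]]])

```text
t: 16.55
eef_pos: [0.4724, -0.2418, 0.1709]
ee_rot: [-0.0, 0.764, -0.645, 0.0]
force: [0.8, 0.2, -0.3]
opening: 0.283
```

play_rows(steps=[[[-0.14,-0.05,0],[0,0,0]],[[-0.28,-0.1,0],[0,0,0]],[[-0.42,-0.16,0],[0,0,0]],[[-0.56,-0.21,0],[0,0,0]],[[-0.71,-0.26,0],[0,0,0]]])

```text
t: 17.05
eef_pos: [0.4997, -0.0921, 0.1691]
ee_rot: [-0.0, 0.764, -0.645, 0.0]
force: [0.2, 0.2, 0.0]
opening: 0.286
```

play_rows(steps=[[[-0.14,-0.05,0],[0,0,0]],[[-0.28,-0.1,0],[0,0,0]],[[-0.42,-0.16,0],[0,0,0]],[[-0.56,-0.21,0],[0,0,0]],[[-0.71,-0.26,0],[0,0,0]]])

```text
t: 17.55
eef_pos: [0.5271, 0.0568, 0.169]
ee_rot: [0.0, 0.764, -0.645, 0.0]
force: [-0.1, 0.1, -0.3]
opening: 0.281
```

```bash
python3 - <<'E'
from h import *
st();plan((W((-.005,.003,.077)),YP))
shot("side","s10",(220,120,340,240),5)
E
```

```text
t 17.55 tcp [0.5271 0.0568 0.169 ] yaw -1.402 tilt [-0. -0.] F [-0.1  0.1 -0.3] open 0.281 j6 1.46
call shift [0.02, 0.0, 0.46] turn [0.0, -0.0, -0.0]
-- at [0.527 0.053 0.077]
```

View pics/s10.png

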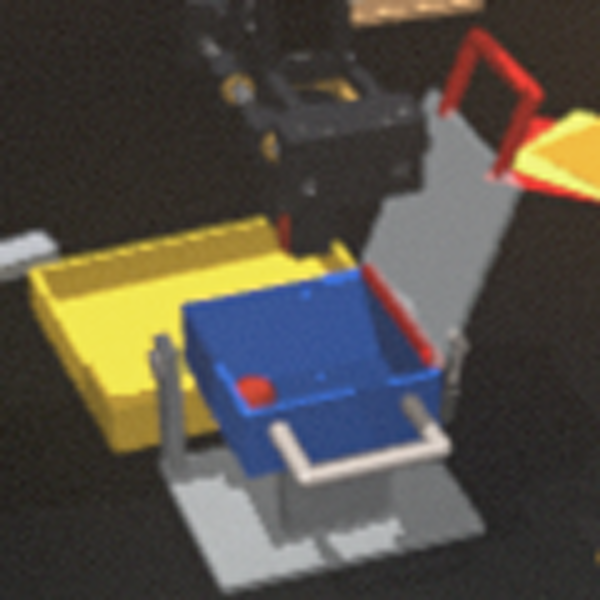

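The second stone is held above the tub, and the first shows at (257,390). The lid stays back.

```bash
cat >> h.py <<'E'
def tostand(w):
    c,s=np.cos(ST[2]),np.sin(ST[2]);d=np.array(w)[:2]-ST[:2];return np.round([c*d[0]+s*d[1],-s*d[0]+c*d[1]],4)
E
python3 - <<'E'
from h import *
print(tostand(unproj("side",(271.4,197.5),.082)[0]))
E
```

```text
[-0.0305  0.0035]
```

play_rows(steps=[[[0.01,0,0.12],[0,0,0]],[[0.02,0,0.25],[0,0,0]],[[0.02,0,0.36],[0,0,0]],[[0.02,0,0.455],[0,0,0]],[[0.02,0,0.455],[0,0,0]]])

```text
t: 18.1
eef_pos: [0.5248, 0.0514, 0.075]
ee_rot: [0.002, 0.764, -0.645, -0.002]
force: [-0.2, 0.3, -1.1]
opening: 0.28
```

play_rows(steps=[[[0,0,0],[0,0,0]],[[0,0,0],[0,0,0]],[[0,0,0],[0,0,0]],[[0,0,-0.1],[0,0,0]],[[0,0,-0.3],[0,0,0]]], hand=0.25)

```text
t: 18.6
eef_pos: [0.5252, 0.0515, 0.1364]
ee_rot: [0.002, 0.764, -0.645, -0.002]
force: [0.7, -0.7, 0.6]
opening: 0.374
```

play_rows(steps=[[[0,0,-0.2],[0,0,0]],[[0.15,0.05,-0.25],[0,0,0]],[[0.35,0.1,-0.25],[0,0,0]],[[0.55,0.15,-0.25],[0,0,0]],[[0.75,0.2,-0.25],[0,0,0]]])

```text
t: 19.1
eef_pos: [0.514, -0.1043, 0.1899]
ee_rot: [-0.001, 0.764, -0.645, 0.001]
force: [0.3, 0.3, -0.4]
opening: 0.376
```

```bash
python3 - <<'E'
from h import *
st();stones();plan(((.405,-.236,.1),YP),((.405,-.236,.0115),YP));shot("side","s11",(220,140,340,260),5)
E
```

```text
t 19.1 tcp [ 0.514  -0.1043  0.1899] yaw -1.401 tilt [ 0.003 -0.001] F [ 0.3  0.3 -0.4] open 0.376 j6 1.15
top 32 [362.5 271.8] [ 0.4045 -0.2365]
top 49 [382.7 276.3] [ 0.394 -0.29 ]
side 94 [246.8 300.1] [ 0.4037 -0.237 ]
side 106 [243.5 321.2] [ 0.3913 -0.2933]
call shift [0.55, 0.64, 0.45] turn [-0.0, -0.01, -0.01]
-- at [ 0.405 -0.236  0.1  ]
call shift [0.0, -0.0, 0.44] turn [0.0, 0.0, 0.0]
-- at [ 0.405 -0.236  0.011]
```

View pics/s11.png

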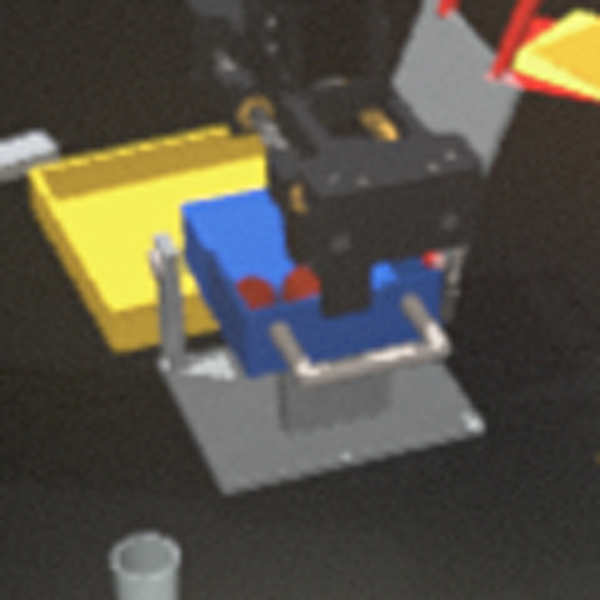

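Both stones are in the tub at (257,293) and (300,283). The vial is near the next approach, so I check its place.

```bash
python3 - <<'E'
from h import *
print(unproj("top",(320,265),.055),unproj("side",(180+173/2.5,140+318/2.5),.0))
E
```

```text
[[ 0.42183249 -0.12117798  0.055     ]] [[ 4.20288984e-01 -1.18313594e-01  1.11022302e-16]]
```

play_rows(steps=[[[0.14,0.16,0.05],[0,0,0]],[[0.28,0.32,0.15],[0,0,0]],[[0.42,0.48,0.3],[0,0,0]],[[0.55,0.64,0.45],[0,0,0]],[[0.55,0.64,0.45],[0,0,0]]], hand=0.05)

```text
t: 19.75
eef_pos: [0.4012, -0.2323, 0.0946]
ee_rot: [0.001, 0.763, -0.646, -0.004]
force: [-0.1, 1.3, -0.2]
opening: 0.473
```

play_rows(steps=[[[0,0,0.06],[0,0,0]],[[0,0,0.12],[0,0,0]],[[0,0,0.2],[0,0,0]],[[0,0,0.26],[0,0,0]],[[0,0,0.26],[0,0,0]]])

```text
t: 20.25
eef_pos: [0.4056, -0.2312, 0.0445]
ee_rot: [0.0, 0.765, -0.644, -0.002]
force: [0.1, -0.2, -0.2]
opening: 0.478
```

```bash
python3 - <<'E'
from h import *
stones();st();go(((.4045,-.2365,.0115),YP));
E
```

```text
side 59 [246.9 302.4] [ 0.4034 -0.2436]
side 108 [243.6 321.3] [ 0.3914 -0.2936]
t 20.35 tcp [ 0.4065 -0.2323  0.0461] yaw -1.401 tilt [-0.  0.] F [ 0.8 -0.7  0. ] open 0.469 j6 0.83
shift [0.019, 0.013, 0.173] turn [0.0, 0.0, 0.003]
```

play_rows(steps=[[[0.019,0.013,0.05],[0,0,0]],[[0.019,0.013,0.1],[0,0,0]],[[0.019,0.013,0.15],[0,0,0]],[[0.019,0.013,0.173],[0,0,0]],[[0.019,0.013,0.173],[0,0,0]]])

```text
t: 20.85
eef_pos: [0.403, -0.2365, 0.0103]
ee_rot: [0.0, 0.764, -0.645, -0.001]
force: [-0.6, 0.4, -1.1]
opening: 0.475
```

play_rows(steps=[[[0,0,0],[0,0,0]],[[0,0,0],[0,0,0]],[[0,0,0],[0,0,0]],[[0,0,0],[0,0,0]],[[0,0,0],[0,0,0]]], hand=1)

```text
t: 21.35
eef_pos: [0.4042, -0.2372, 0.0118]
ee_rot: [-0.0, 0.764, -0.645, 0.0]
force: [-0.1, -0.5, 1.0]
opening: 0.278
```

```bash
python3 - <<'E'
from h import *
st();s=robot.sense()["eef_pos"];plan(((s[0],s[1],.17),YP),(W((.025,.003,.17)),YP),(W((.025,.003,.077)),YP))
E
```

```text
t 21.35 tcp [ 0.4042 -0.2372  0.0118] yaw -1.402 tilt [ 0.001 -0.   ] F [-0.1 -0.5  1. ] open 0.278 j6 0.82
call shift [0.0, -0.0, -0.79] turn [-0.0, -0.0, 0.0]
-- at [ 0.404 -0.237  0.17 ]
call shift [-0.66, -0.5, -0.0] turn [0.0, 0.0, 0.0]
call shift [-0.66, -0.5, -0.0] turn [0.0, 0.0, 0.0]
-- at [0.557 0.058 0.17 ]
call shift [-0.0, -0.0, 0.46] turn [0.0, 0.0, 0.0]
-- at [0.557 0.058 0.077]
```

play_rows(steps=[[[0,0,-0.1],[0,0,0]],[[0,0,-0.27],[0,0,0]],[[0,0,-0.45],[0,0,0]],[[0,0,-0.63],[0,0,0]],[[0,0,-0.79],[0,0,0]]])

```text
t: 21.85
eef_pos: [0.404, -0.2371, 0.1715]
ee_rot: [-0.0, 0.764, -0.645, 0.001]
force: [1.5, -1.1, -0.7]
opening: 0.281
```

play_rows(steps=[[[-0.13,-0.1,0],[0,0,0]],[[-0.26,-0.2,0],[0,0,0]],[[-0.4,-0.3,0],[0,0,0]],[[-0.53,-0.4,0],[0,0,0]],[[-0.66,-0.49,0],[0,0,0]]])

```text
t: 22.35
eef_pos: [0.4789, -0.0892, 0.1697]
ee_rot: [-0.0, 0.764, -0.645, 0.0]
force: [1.0, -0.5, 0.9]
opening: 0.279
```

play_rows(steps=[[[-0.13,-0.1,0],[0,0,0]],[[-0.26,-0.2,0],[0,0,0]],[[-0.4,-0.3,0],[0,0,0]],[[-0.53,-0.4,0],[0,0,0]],[[-0.66,-0.48,0],[0,0,0]]])

```text
t: 22.85
eef_pos: [0.5515, 0.0572, 0.1695]
ee_rot: [-0.0, 0.764, -0.645, 0.0]
force: [-0.3, -0.3, -0.5]
opening: 0.281
```

```bash
python3 - <<'E'
from h import *
st();plan((W((.0215,.003,.078)),YP))
shot("side","s12",(220,120,340,240),5)
E
```

```text
t 22.85 tcp [0.5515 0.0572 0.1695] yaw -1.402 tilt [0. 0.] F [-0.3 -0.3 -0.5] open 0.281 j6 1.46
call shift [-0.0, -0.01, 0.46] turn [-0.0, -0.0, 0.0]
-- at [0.553 0.058 0.078]
```

View pics/s12.png

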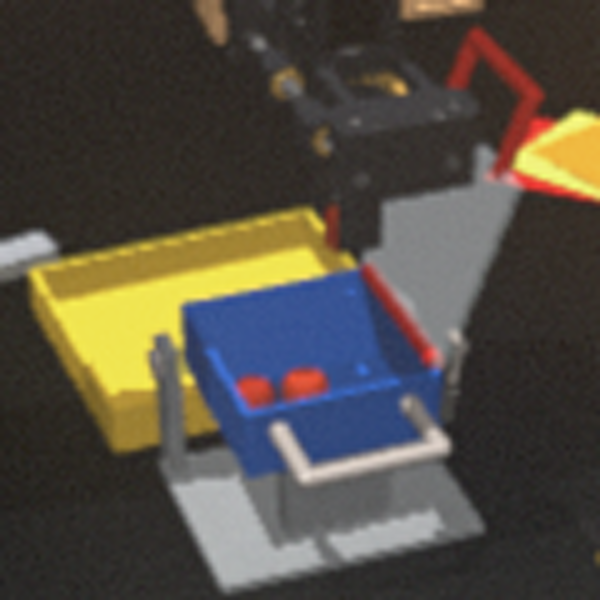

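Stones one and two are at (255,388) and (305,382), and the third is held above the tub's +x half. Now I lower it.

play_rows(steps=[[[0.0,-0.01,0.12],[0,0,0]],[[0.0,-0.02,0.25],[0,0,0]],[[0.0,-0.02,0.36],[0,0,0]],[[0.0,-0.02,0.45],[0,0,0]],[[0.0,-0.02,0.45],[0,0,0]]])

```text
t: 23.4
eef_pos: [0.5519, 0.0562, 0.0764]
ee_rot: [0.002, 0.764, -0.645, -0.002]
force: [-0.5, -0.0, -0.1]
opening: 0.278
```

play_rows(steps=[[[0,0,0],[0,0,0]],[[0,0,0],[0,0,0]],[[0,0,0],[0,0,0]],[[0,0,-0.1],[0,0,0]],[[0,0,-0.3],[0,0,0]]], hand=0.25)

```text
t: 23.9
eef_pos: [0.5521, 0.0563, 0.1376]
ee_rot: [0.002, 0.764, -0.645, -0.002]
force: [0.9, -0.0, -0.4]
opening: 0.372
```

play_rows(steps=[[[0,0,-0.2],[0,0,0]],[[0.15,0.1,-0.25],[0,0,0]],[[0.35,0.2,-0.25],[0,0,0]],[[0.55,0.3,-0.25],[0,0,0]],[[0.75,0.4,-0.25],[0,0,0]]])

```text
t: 24.4
eef_pos: [0.5011, -0.1062, 0.1912]
ee_rot: [-0.001, 0.765, -0.645, 0.001]
force: [-0.0, 0.7, -0.3]
opening: 0.379
```

```bash
python3 - <<'E'
from h import *
st();stones();plan(((.392,-.292,.1),YP));shot("side","s13",(220,140,340,260),5)
E
```

```text
t 24.4 tcp [ 0.5011 -0.1062  0.1912] yaw -1.401 tilt [ 0.003 -0.001] F [-0.   0.7 -0.3] open 0.379 j6 1.14
top 48 [382.8 276.4] [ 0.394  -0.2903]
side 108 [243.6 321.3] [ 0.3914 -0.2936]
call shift [0.41, 0.34, 0.23] turn [-0.0, -0.01, -0.0]
call shift [0.41, 0.34, 0.23] turn [0.0, 0.0, -0.0]
-- at [ 0.392 -0.292  0.1  ]
```

View pics/s13.png

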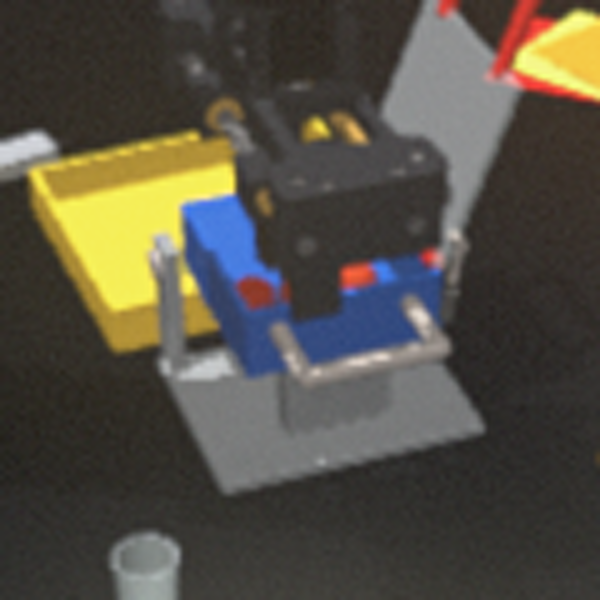

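The third stone is in the tub at (355,275). The last red one is at world (0.3925, -0.292).

play_rows(steps=[[[0.16,0.14,0.06],[0,0,0]],[[0.33,0.27,0.15],[0,0,0]],[[0.49,0.41,0.25],[0,0,0]],[[0.66,0.54,0.35],[0,0,0]],[[0.82,0.67,0.46],[0,0,0]]], hand=0.05)

```text
t: 25.05
eef_pos: [0.3974, -0.2899, 0.098]
ee_rot: [-0.0, 0.765, -0.644, 0.002]
force: [1.3, -0.8, -0.5]
opening: 0.475
```

play_rows(steps=[[[0,0,0.06],[0,0,0]],[[0,0,0.12],[0,0,0]],[[0,0,0.2],[0,0,0]],[[0,0,0.26],[0,0,0]],[[0,0,0.26],[0,0,0]]])

```text
t: 25.55
eef_pos: [0.3964, -0.2868, 0.0439]
ee_rot: [-0.0, 0.765, -0.644, -0.002]
force: [0.2, 0.1, -0.5]
opening: 0.47
```

```bash
python3 - <<'E'
from h import *
stones();st();go(((.3925,-.292,.0115),YP));
E
```

```text
side 42 [244.3 324.8] [ 0.3921 -0.3029]
t 25.65 tcp [ 0.3973 -0.2881  0.0456] yaw -1.4 tilt [-0.  0.] F [ 0.5  0.4 -1.1] open 0.481 j6 0.72
shift [0.015, 0.027, 0.17] turn [0.0, 0.001, 0.004]
```

play_rows(steps=[[[0.015,0.027,0.05],[0,0,0]],[[0.015,0.027,0.1],[0,0,0]],[[0.015,0.027,0.15],[0,0,0]],[[0.015,0.027,0.17],[0,0,0]],[[0.015,0.027,0.17],[0,0,0]]])

```text
t: 26.15
eef_pos: [0.3909, -0.2923, 0.0103]
ee_rot: [-0.0, 0.764, -0.645, -0.001]
force: [-0.5, 0.0, 0.1]
opening: 0.473
```

play_rows(steps=[[[0,0,0],[0,0,0]],[[0,0,0],[0,0,0]],[[0,0,0],[0,0,0]],[[0,0,0],[0,0,0]],[[0,0,0],[0,0,0]]], hand=1)

```text
t: 26.65
eef_pos: [0.392, -0.2931, 0.0118]
ee_rot: [0.0, 0.764, -0.645, 0.0]
force: [-0.2, 0.1, 0.3]
opening: 0.28
```

```bash
python3 - <<'E'
from h import *
st();s=robot.sense()["eef_pos"];plan(((s[0],s[1],.17),YP),(W((-.007,.045,.17)),YP+.5),(W((-.007,.045,.17)),.1687))
E
```

```text
t 26.65 tcp [ 0.392  -0.2931  0.0118] yaw -1.402 tilt [ 0.001 -0.001] F [-0.2  0.1  0.3] open 0.28 j6 0.71
call shift [0.0, -0.0, -0.79] turn [-0.0, -0.0, 0.0]
-- at [ 0.392 -0.293  0.17 ]
call shift [-0.9, -0.47, -0.0] turn [-0.0, 0.0, -0.5]
call shift [-0.76, -0.68, -0.0] turn [-0.0, 0.0, -0.5]
-- at [0.518 0.094 0.17 ]
call shift [0.0, 0.0, 0.0] turn [0.0, 0.0, -0.71]
call shift [0.0, 0.0, 0.0] turn [-0.0, 0.0, -0.71]
call shift [0.0, 0.0, 0.0] turn [0.0, 0.0, -0.71]
-- at [0.518 0.094 0.17 ]
```

```bash
python3 - <<'E'
from h import *
s=robot.sense()["eef_pos"];plan(((s[0],s[1],.17),YP),(W((-.006,.036,.17)),YP))
E
```

```text
call shift [0.0, -0.0, -0.79] turn [-0.0, -0.0, 0.0]
-- at [ 0.392 -0.293  0.17 ]
call shift [-0.88, -0.48, -0.0] turn [0.0, 0.0, 0.0]
call shift [-0.88, -0.48, -0.0] turn [0.0, 0.0, 0.0]
-- at [0.521 0.086 0.17 ]
```

play_rows(steps=[[[0,0,-0.1],[0,0,0]],[[0,0,-0.27],[0,0,0]],[[0,0,-0.45],[0,0,0]],[[0,0,-0.63],[0,0,0]],[[0,0,-0.79],[0,0,0]]])

```text
t: 27.15
eef_pos: [0.3918, -0.2929, 0.1714]
ee_rot: [-0.0, 0.764, -0.645, 0.001]
force: [0.4, -0.3, -0.1]
opening: 0.281
```

play_rows(steps=[[[-0.17,-0.09,0],[0,0,0]],[[-0.35,-0.19,0],[0,0,0]],[[-0.53,-0.29,0],[0,0,0]],[[-0.7,-0.38,0],[0,0,0]],[[-0.88,-0.48,0],[0,0,0]]])

```text
t: 27.65
eef_pos: [0.4569, -0.1019, 0.1697]
ee_rot: [-0.0, 0.764, -0.645, 0.0]
force: [0.1, -0.2, -0.6]
opening: 0.28
```

play_rows(steps=[[[-0.17,-0.09,0],[0,0,0]],[[-0.35,-0.19,0],[0,0,0]],[[-0.53,-0.29,0],[0,0,0]],[[-0.7,-0.38,0],[0,0,0]],[[-0.88,-0.48,0],[0,0,0]]])

```text
t: 28.15
eef_pos: [0.5219, 0.088, 0.1696]
ee_rot: [0.0, 0.764, -0.645, 0.0]
force: [0.6, -0.6, -0.6]
opening: 0.279
```

```bash
python3 - <<'E'
from h import *
st();plan((W((-.004,.036,.103)),YP))
shot("side","s14",(220,120,340,240),5)
E
```

```text
t 28.15 tcp [0.5219 0.088  0.1696] yaw -1.402 tilt [ 0. -0.] F [ 0.6 -0.6 -0.6] open 0.279 j6 1.52
call shift [0.01, -0.0, 0.33] turn [-0.0, -0.0, 0.0]
-- at [0.523 0.086 0.103]
```

View pics/s14.png

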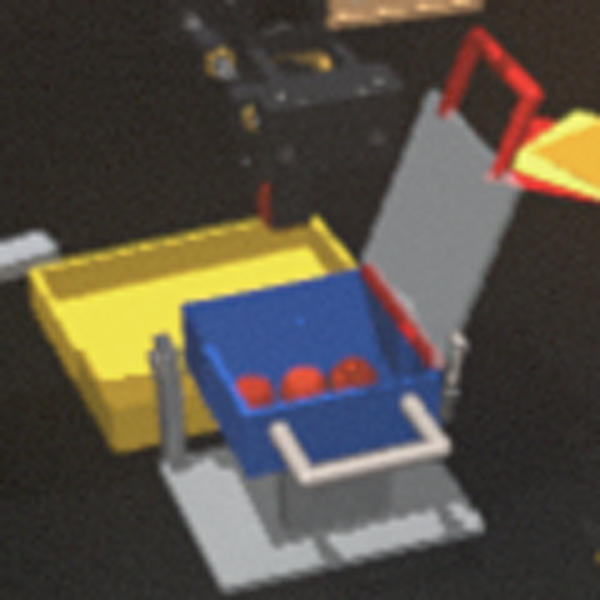

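Three stones lie in the tub at (255,390), (303,382) and (352,372). The fourth is held above the front of the tub.

play_rows(steps=[[[0.01,-0.01,0.1],[0,0,0]],[[0.01,-0.02,0.2],[0,0,0]],[[0.01,-0.02,0.3],[0,0,0]],[[0.01,-0.02,0.33],[0,0,0]],[[0.01,-0.02,0.33],[0,0,0]]])

```text
t: 28.7
eef_pos: [0.525, 0.0848, 0.1024]
ee_rot: [0.001, 0.764, -0.645, -0.001]
force: [-0.3, -0.2, -0.8]
opening: 0.278
```

play_rows(steps=[[[0,0,0],[0,0,0]],[[0,0,0],[0,0,0]],[[0,0,0],[0,0,0]],[[0,0,-0.1],[0,0,0]],[[0,0,-0.3],[0,0,0]]], hand=0.25)

```text
t: 29.2
eef_pos: [0.5234, 0.0847, 0.1612]
ee_rot: [0.002, 0.764, -0.645, -0.002]
force: [0.9, 0.5, -0.1]
opening: 0.371
```

play_rows(steps=[[[0,0,-0.2],[0,0,0]],[[0.15,0,-0.25],[0,0,0]],[[0.35,0,-0.25],[0,0,0]],[[0.55,0,-0.25],[0,0,0]],[[0.75,0,-0.25],[0,0,0]]])

```text
t: 29.7
eef_pos: [0.5519, -0.0641, 0.2148]
ee_rot: [-0.001, 0.764, -0.645, 0.001]
force: [0.2, 1.0, -1.1]
opening: 0.378
```

play_rows(steps=[[[0.1,0,0],[0,0,0]],[[0.25,0,0],[0,0,0]],[[0.4,0,0],[0,0,0]],[[0.5,0,0],[0,0,0]],[[0.5,0,0],[0,0,0]]], hand=0.4)

```text
t: 30.2
eef_pos: [0.5687, -0.1639, 0.2142]
ee_rot: [-0.0, 0.763, -0.646, 0.001]
force: [-0.2, -0.2, 0.3]
opening: 0.301
```

```bash
python3 - <<'E'
from h import *
st();stones()
shot("side","s15",(220,120,340,240),5);shot("top","t15",(200,170,340,270),5)
E
```

```text
t 30.2 tcp [ 0.5687 -0.1639  0.2142] yaw -1.405 tilt [ 0.001 -0.001] F [-0.2 -0.2  0.3] open 0.301 j6 1.08
```

View pics/s15.png

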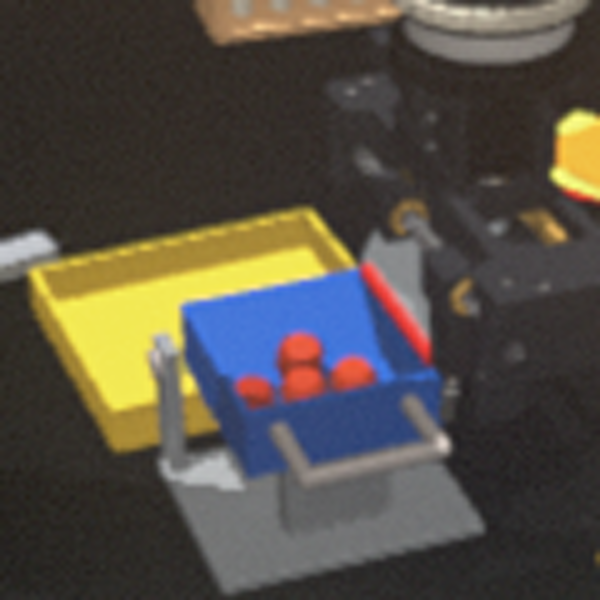

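View pics/t15.png

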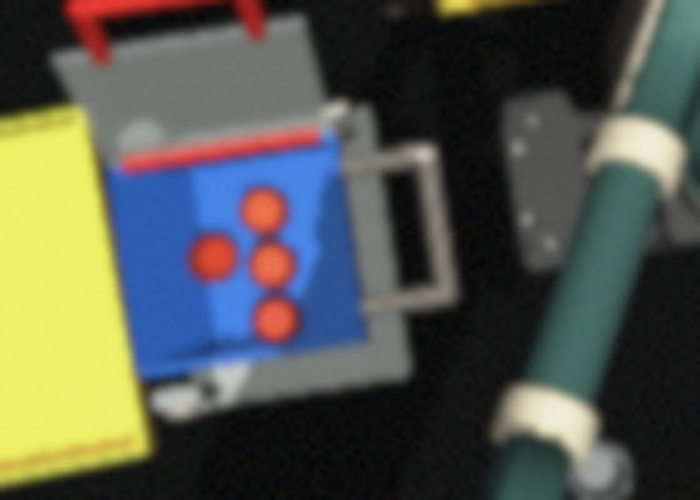

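All four stones lie in the level tub at (214,257), (264,212), (271,265) and (275,320) in the top crop. No red is left in the white tray. Next is the tub handle bar.

```bash
python3 - <<'E'
from h import *
print(proj("top",[W((.036,-.088,.087)),W((-.036,-.088,.087))]), "seen", (286,200),(289.6,230))
print(proj("side",[W((.036,-.088,.087)),W((-.036,-.088,.087))]), "seen", (220+440/5,120+448/5),(220+307/5,120+478/5))
plan((W((0,-.088,.13)),YP),(W((0,-.088,.0685)),YP))
R_=np.hypot(.148,.012);a0=np.arctan2(.012,-.148)
for f in np.arange(.12,1.85,.12):
    a=a0-f;print(round(f,2),"x",round(-(R_*np.cos(a)+.148)/.2,3),"z",round(-(R_*np.sin(a)-.012)/.2,3))
E
```

```text
[[285.79237236 201.37481084]
 [289.88034156 229.29686707]] seen (286, 200) (289.6, 230)
[[307.54190949 209.76725498]
 [280.62093222 215.72192567]] seen (308.0, 209.6) (281.4, 215.6)
call shift [-0.63, -0.0, 0.42] turn [-0.0, 0.0, 0.0]
-- at [ 0.547 -0.035  0.13 ]
call shift [0.0, -0.0, 0.31] turn [0.0, 0.0, 0.0]
-- at [ 0.547 -0.035  0.068]
0.12 x -0.013 z -0.088
0.24 x -0.035 z -0.174
0.36 x -0.069 z -0.257
0.48 x -0.111 z -0.335
0.6 x -0.163 z -0.407
0.72 x -0.223 z -0.473
0.84 x -0.291 z -0.531
0.96 x -0.365 z -0.581
1.08 x -0.444 z -0.621
1.2 x -0.528 z -0.651
1.32 x -0.614 z -0.672
1.44 x -0.703 z -0.682
1.56 x -0.792 z -0.681
1.68 x -0.88 z -0.669
1.8 x -0.967 z -0.647
```

The predicted bar ends match the pictures to about 1 px.

play_rows(steps=[[[-0.16,0,0],[0,0,0]],[[-0.32,0,0],[0,0,0]],[[-0.48,0,0.1],[0,0,0]],[[-0.63,0,0.28],[0,0,0]],[[-0.63,0,0.4],[0,0,0]]], hand=0.4)

```text
t: 30.9
eef_pos: [0.5451, -0.0328, 0.1321]
ee_rot: [-0.0, 0.766, -0.643, -0.001]
force: [0.1, -0.2, -0.3]
opening: 0.3
```

```bash
python3 - <<'E'
from h import *
st();go((W((0,-.088,.0685)),YP))
E
```

```text
t 30.9 tcp [ 0.5451 -0.0328  0.1321] yaw -1.398 tilt [-0.001  0.002] F [ 0.1 -0.2 -0.3] open 0.3 j6 1.29
shift [0.015, -0.01, 0.318] turn [0.002, 0.003, 0.009]
```

play_rows(steps=[[[0.015,-0.01,0],[0,0,0.01]],[[0.015,-0.01,0.1],[0,0,0.01]],[[0.015,-0.01,0.2],[0,0,0.01]],[[0.015,-0.01,0.3],[0,0,0.01]],[[0.015,-0.01,0.318],[0,0,0.01]]])

```text
t: 31.4
eef_pos: [0.5488, -0.0398, 0.0691]
ee_rot: [0.001, 0.763, -0.647, -0.001]
force: [-1.0, -0.2, 1.2]
opening: 0.299
```

```bash
python3 - <<'E'
from h import *
st();go((W((0,-.088,.0685)),YP));shot("side","s16",(220,120,340,240),5)
E
```

```text
t 31.4 tcp [ 0.5488 -0.0398  0.0691] yaw -1.407 tilt [-0.002  0.   ] F [-1.  -0.2  1.2] open 0.299 j6 1.29
shift [-0.022, 0.003, 0.003] turn [0.004, 0.001, -0.01]
```

View pics/s16.png

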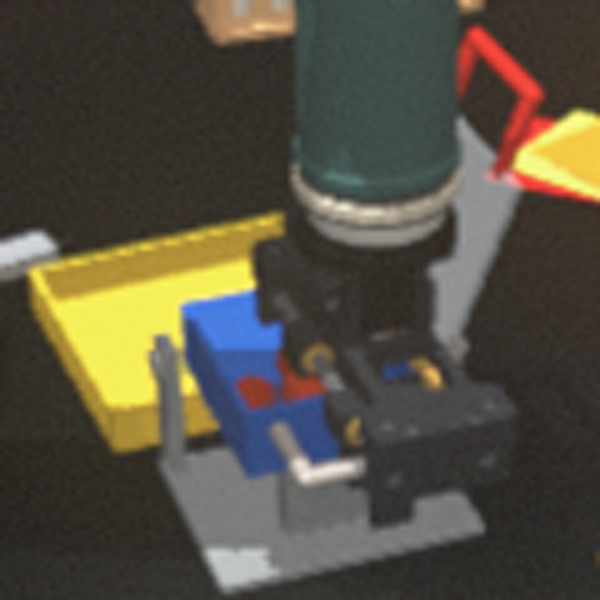

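The jaws straddle the tub handle bar, 4 mm too far to -y. I correct that and close.

play_rows(steps=[[[-0.022,0.003,0.003],[0,0,-0.01]],[[-0.022,0.003,0.003],[0,0,-0.01]],[[-0.022,0.003,0.003],[0,0,-0.01]],[[-0.022,0.003,0.003],[0,0,-0.01]],[[-0.022,0.003,0.003],[0,0,-0.01]]])

```text
t: 31.95
eef_pos: [0.5485, -0.0356, 0.0698]
ee_rot: [-0.0, 0.764, -0.645, 0.0]
force: [0.3, -0.6, 0.1]
opening: 0.298
```

play_rows(steps=[[[0,0,0],[0,0,0]],[[0,0,0],[0,0,0]],[[0,0,0],[0,0,0]],[[0,0,0],[0,0,0]],[[0,0,0],[0,0,0]]], hand=1, squeeze=20)

```text
t: 32.45
eef_pos: [0.5477, -0.0333, 0.0692]
ee_rot: [-0.001, 0.764, -0.645, -0.002]
force: [-0.2, 8.9, 1.6]
opening: 0.093
```

```bash
python3 - <<'E'
from h import *
st();s=robot.sense()["eef_pos"];print(tostand(s))
E
```

```text
t 32.45 tcp [ 0.5477 -0.0333  0.0692] yaw -1.403 tilt [-0.001  0.004] F [-0.2  8.9  1.6] open 0.093 j6 1.29
[ 0.0006 -0.0859]
```

play_rows(steps=[[[-0.02,0,-0.088],[0,0,0]],[[-0.045,0,-0.174],[0,0,0]],[[-0.08,0,-0.257],[0,0,0]],[[-0.12,0,-0.335],[0,0,0]],[[-0.175,0,-0.407],[0,0,0]]])

```text
t: 32.95
eef_pos: [0.5416, 0.0002, 0.1504]
ee_rot: [-0.0, 0.764, -0.645, -0.001]
force: [2.6, 6.3, -8.5]
opening: 0.096
```

```bash
cat >> h.py <<'E'
def tubang():
    s=robot.sense();p=tostand(s["eef_pos"]);y=p[1]-.06;z=s["eef_pos"][2]+.0187-.075
    print("stand xy",p,"tub",round(np.arctan2(.012,-.148)-np.arctan2(z,y),3),"R",round(np.hypot(y,z),4),"(.1485)")
E
python3 - <<'E'
from h import *
st();tubang();shot("side","s17",(200,80,360,240),3.7)
E
```

```text
t 32.95 tcp [5.416e-01 2.000e-04 1.504e-01] yaw -1.403 tilt [-0.001  0.002] F [ 2.6  6.3 -8.5] open 0.096 j6 1.36
stand xy [ 0.0002 -0.0519] tub 0.619 R 0.1462 (.1485)
```

View pics/s17.png

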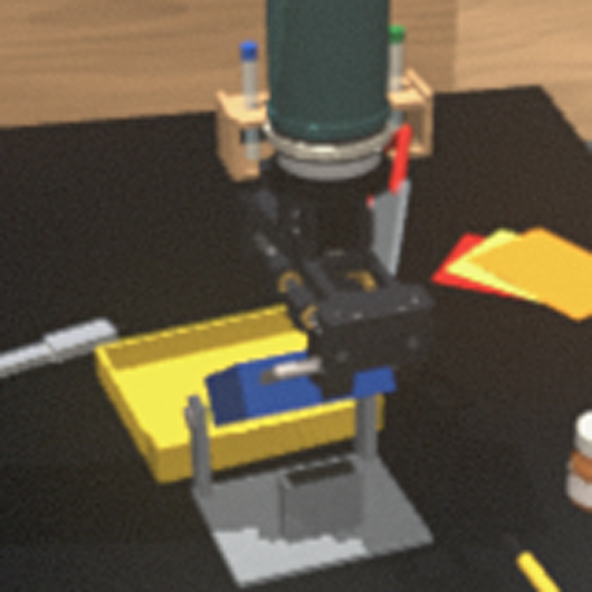

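The tub is tipping (about 0.6 rad), with the lid still leaning back at (395,200). I carry on round the arc.

play_rows(steps=[[[-0.06,0,-0.066],[0,0,0]],[[-0.128,0,-0.124],[0,0,0]],[[-0.202,0,-0.174],[0,0,0]],[[-0.281,0,-0.214],[0,0,0]],[[-0.365,0,-0.244],[0,0,0]]])

```text
t: 33.5
eef_pos: [0.5283, 0.0727, 0.1972]
ee_rot: [0.001, 0.764, -0.645, -0.002]
force: [4.1, 4.0, -17.2]
opening: 0.094
```

play_rows(steps=[[[-0.086,0,-0.021],[0,0,0]],[[-0.175,0,-0.031],[0,0,0]],[[-0.264,0,-0.03],[0,0,0]],[[-0.352,0,-0.018],[0,0,0]],[[-0.4,0,-0.005],[0,0,0]]])

```text
t: 34.0
eef_pos: [0.5147, 0.15, 0.1993]
ee_rot: [0.002, 0.765, -0.644, -0.001]
force: [-2.1, -2.6, -7.0]
opening: 0.098
```

play_rows(steps=[[[0,0,0],[0,0,0]],[[0,0,0],[0,0,0]],[[0,0,0],[0,0,0]],[[0,0,0],[0,0,0]],[[0,0,0],[0,0,0]]])

```text
t: 34.5
eef_pos: [0.515, 0.1486, 0.1996]
ee_rot: [0.002, 0.764, -0.645, -0.001]
force: [-4.6, -2.2, -8.4]
opening: 0.097
```

```bash
python3 - <<'E'
from h import *
st();tubang();shot("side","s18",(200,80,360,240),3.7);shot("top","t18",(130,150,330,290),3.8)
E
```

```text
t 34.5 tcp [0.515  0.1486 0.1996] yaw -1.403 tilt [-0.004 -0.001] F [-4.6 -2.2 -8.4] open 0.097 j6 1.64
stand xy [-0.0011  0.0989] tub 1.755 R 0.1485 (.1485)
```

View pics/s18.png

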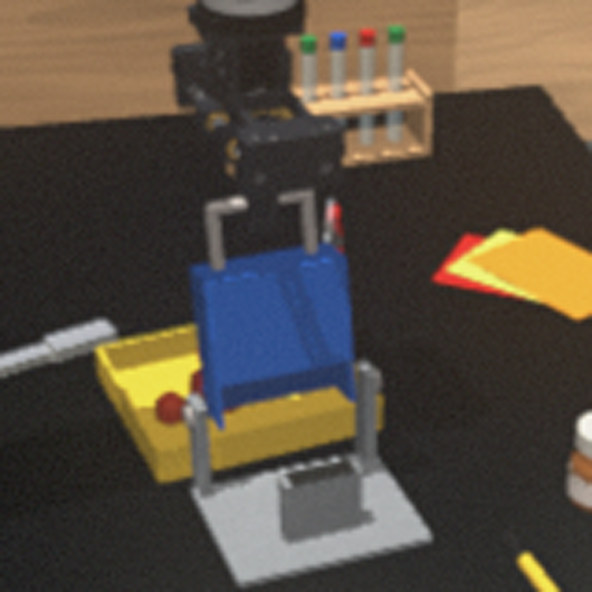

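View pics/t18.png

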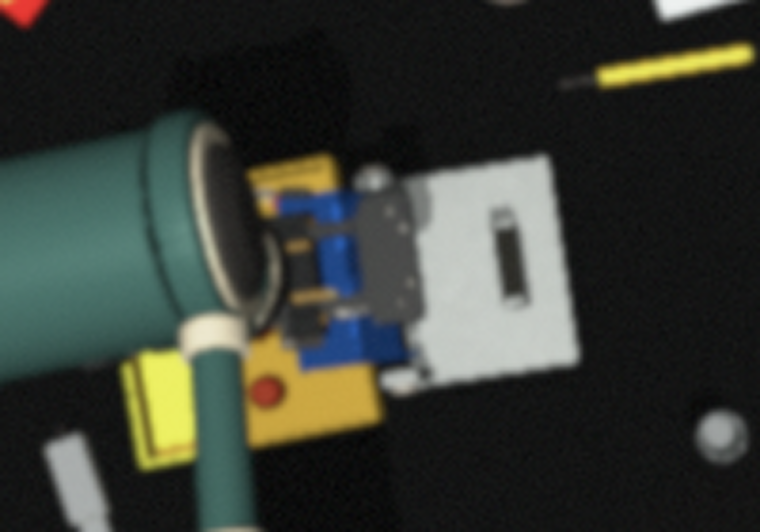

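The tub is right over (about 1.755 rad) with the lid back. Stones show in the yellow tray at (171,407) and (198,382) in the side crop. I bring the tub back level by the same arc.

play_rows(steps=[[[0,0,0],[0,0,0]],[[0,0,0],[0,0,0]],[[0,0,0],[0,0,0]],[[0,0,0],[0,0,0]],[[0,0,0],[0,0,0]]])

```text
t: 35.1
eef_pos: [0.515, 0.1485, 0.1996]
ee_rot: [0.002, 0.764, -0.645, -0.001]
force: [-5.0, -2.4, -7.9]
opening: 0.095
```

play_rows(steps=[[[0.048,0,-0.013],[0,0,0]],[[0.136,0,-0.025],[0,0,0]],[[0.225,0,-0.026],[0,0,0]],[[0.314,0,-0.016],[0,0,0]],[[0.4,0,0.005],[0,0,0]]])

```text
t: 35.6
eef_pos: [0.5293, 0.0703, 0.1992]
ee_rot: [-0.0, 0.764, -0.645, -0.001]
force: [-4.0, 3.0, -11.3]
opening: 0.097
```

play_rows(steps=[[[0.084,0,0.03],[0,0,0]],[[0.163,0,0.07],[0,0,0]],[[0.237,0,0.12],[0,0,0]],[[0.305,0,0.178],[0,0,0]],[[0.365,0,0.244],[0,0,0]]])

```text
t: 36.1
eef_pos: [0.5424, -0.0008, 0.151]
ee_rot: [-0.001, 0.764, -0.646, -0.001]
force: [-4.1, 6.8, -6.5]
opening: 0.095
```

```bash
python3 - <<'E'
from h import *
st();tubang();shot("side","s19",(200,80,360,240),3.7);shot("top","t19",(130,150,330,290),3.8)
E
```

```text
t 36.1 tcp [ 0.5424 -0.0008  0.151 ] yaw -1.404 tilt [0.    0.004] F [-4.1  6.8 -6.5] open 0.095 j6 1.35
stand xy [ 0.0008 -0.053 ] tub 0.616 R 0.1474 (.1485)
```

View pics/s19.png

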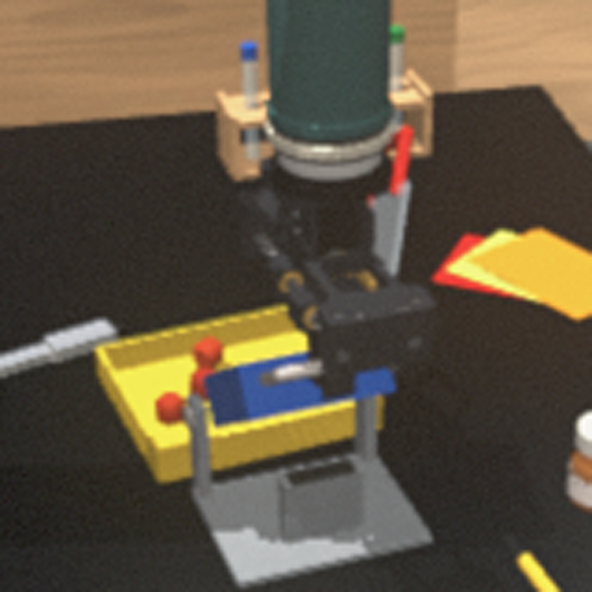

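View pics/t19.png

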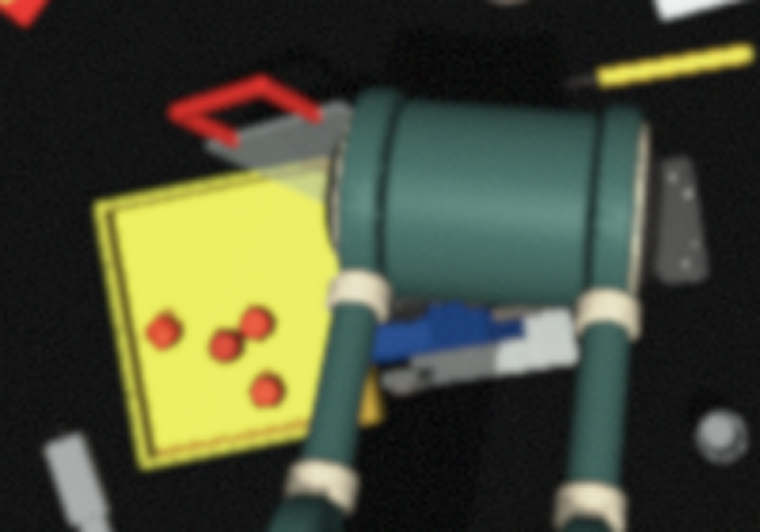

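All four stones are in the yellow tray at (164,330), (226,346), (257,323) and (267,390) in the top crop. Now I lower the tub fully.

play_rows(steps=[[[0.052,0,0.072],[0,0,0]],[[0.094,0,0.15],[0,0,0]],[[0.128,0,0.233],[0,0,0]],[[0.15,0,0.319],[0,0,0]],[[0.163,0,0.407],[0,0,0]]])

```text
t: 36.7
eef_pos: [0.5484, -0.0329, 0.0705]
ee_rot: [-0.001, 0.764, -0.645, -0.0]
force: [-5.1, 6.8, -0.3]
opening: 0.096
```

```bash
python3 - <<'E'
from h import *
st();tubang()
E
```

```text
t 36.7 tcp [ 0.5484 -0.0329  0.0705] yaw -1.403 tilt [0.001 0.001] F [-5.1  6.8 -0.3] open 0.096 j6 1.3
stand xy [ 0.0013 -0.0857] tub 0.017 R 0.1464 (.1485)
```

Level within 0.02 rad. I release and rise.

play_rows(steps=[[[0,0,0.005],[0,0,0]],[[0,0,0.005],[0,0,0]],[[0,0,0.005],[0,0,0]],[[0,0,0.005],[0,0,0]],[[0,0,0],[0,0,0]]], hand=0.4)

```text
t: 37.2
eef_pos: [0.5489, -0.0333, 0.0706]
ee_rot: [-0.001, 0.764, -0.645, 0.001]
force: [-0.5, 0.2, 0.2]
opening: 0.298
```

play_rows(steps=[[[0,0,-0.1],[0,0,0]],[[0,0,-0.25],[0,0,0]],[[0,0,-0.45],[0,0,0]],[[0.1,0,-0.65],[0,0,0]],[[0.2,0,-0.8],[0,0,0]]])

```text
t: 37.7
eef_pos: [0.5555, -0.0728, 0.2329]
ee_rot: [-0.001, 0.765, -0.644, 0.002]
force: [0.1, -0.5, 0.5]
opening: 0.302
```

```bash
python3 - <<'E'
from h import *
st();print(W((.109,.0135,.24)));shot("side","s20",(200,80,360,240),3.7)
plan(((.6,-.06,.33),-.7),(W((.035,.0135,.33)),.1687))
E
```

```text
t 37.7 tcp [ 0.5555 -0.0728  0.2329] yaw -1.401 tilt [ 0.004 -0.001] F [ 0.1 -0.5  0.5] open 0.302 j6 1.23
[0.63788596 0.08290956 0.24      ]
call shift [-0.02, -0.11, -0.23] turn [-0.02, -0.02, -0.7]
call shift [0.02, -0.11, -0.23] turn [-0.0, 0.0, -0.7]
-- at [ 0.6  -0.06  0.33]
call shift [-0.28, -0.19, -0.0] turn [0.0, 0.0, -0.87]
call shift [-0.17, -0.29, -0.0] turn [0.0, 0.0, -0.87]
-- at [0.565 0.07  0.33 ]
```

View pics/s20.png

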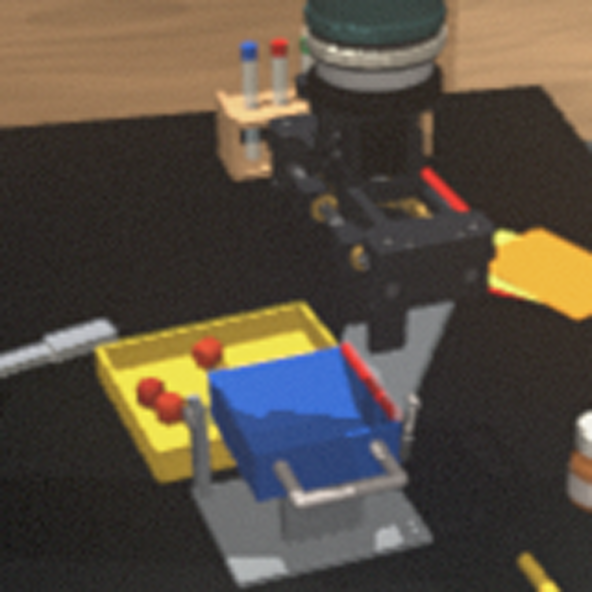

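The tub is level and the lid is still back. A stone seems to have shifted within the tray, with (150,390) and (171,407) now side by side, so I will recheck later. Now I go to the lid handle from above.

```bash
python3 - <<'E'
from h import *
plan(((.59,-.06,.3),-.93),((.638,.083,.3),.1687),((.638,.083,.222),.1687))
E
```

```text
call shift [-0.05, -0.17, -0.31] turn [-0.02, -0.02, -0.94]
-- at [ 0.59 -0.06  0.3 ]
call shift [-0.14, -0.21, -0.0] turn [-0.0, 0.0, -0.73]
call shift [-0.06, -0.24, -0.0] turn [0.0, 0.0, -0.73]
call shift [0.03, -0.25, -0.0] turn [-0.0, 0.0, -0.73]
-- at [0.638 0.083 0.3  ]
call shift [-0.0, 0.0, 0.39] turn [0.0, 0.0, -0.0]
-- at [0.638 0.083 0.222]
```

play_rows(steps=[[[-0.01,-0.04,-0.1],[0,0,-0.2]],[[-0.02,-0.08,-0.2],[0,0,-0.4]],[[-0.03,-0.12,-0.3],[0,0,-0.6]],[[-0.04,-0.16,-0.34],[0,0,-0.8]],[[-0.05,-0.17,-0.34],[0,0,-0.94]]])

```text
t: 38.25
eef_pos: [0.588, -0.0569, 0.2999]
ee_rot: [-0.001, 0.894, -0.448, 0.002]
force: [1.0, -0.5, -0.5]
opening: 0.299
```

play_rows(steps=[[[-0.03,-0.04,0],[0,0,-0.15]],[[-0.06,-0.08,0],[0,0,-0.3]],[[-0.09,-0.13,0],[0,0,-0.45]],[[-0.12,-0.17,0],[0,0,-0.6]],[[-0.14,-0.21,0],[0,0,-0.73]]])

```text
t: 38.75
eef_pos: [0.6034, -0.0089, 0.2975]
ee_rot: [-0.0, 0.961, -0.278, 0.0]
force: [0.3, 1.2, -0.3]
opening: 0.302
```

play_rows(steps=[[[-0.01,-0.05,0],[0,0,-0.15]],[[-0.02,-0.1,0],[0,0,-0.3]],[[-0.04,-0.15,0],[0,0,-0.45]],[[-0.05,-0.2,0],[0,0,-0.6]],[[-0.06,-0.24,0],[0,0,-0.73]]])

```text
t: 39.25
eef_pos: [0.6191, 0.038, 0.2975]
ee_rot: [-0.0, 0.995, -0.099, 0.0]
force: [-0.6, 0.2, -0.7]
opening: 0.3
```

play_rows(steps=[[[0.01,-0.05,0],[0,0,-0.15]],[[0.02,-0.1,0],[0,0,-0.3]],[[0.02,-0.15,0],[0,0,-0.45]],[[0.03,-0.2,0],[0,0,-0.6]],[[0.03,-0.25,0],[0,0,-0.73]]])

```text
t: 39.75
eef_pos: [0.6351, 0.0856, 0.2975]
ee_rot: [0.0, 0.997, 0.083, 0.0]
force: [0.3, -0.6, -0.1]
opening: 0.3
```

```bash
python3 - <<'E'
from h import *
shot("side","s21",(200,40,360,200),3.7);st();go((W((.109,.0135,.25)),.1687),(W((.109,.0135,.223)),.1687))
E
```

```text
t 39.8 tcp [0.6352 0.0871 0.2974] yaw 0.169 tilt [0.001 0.001] F [ 0.1  0.2 -0.1] open 0.299 j6 -0.07
shift [0.009, 0.023, 0.237] turn [-0.002, -0.002, 0.0]
shift [0.009, 0.023, 0.372] turn [-0.002, -0.002, 0.0]
```

View pics/s21.png

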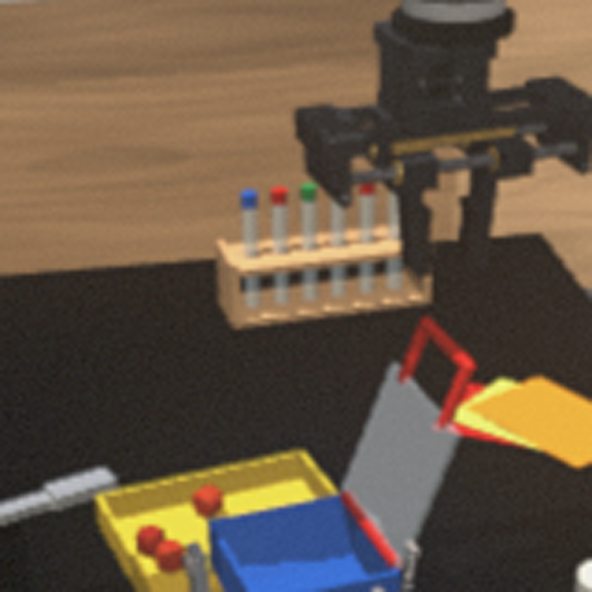

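```bash
python3 - <<'E'
from h import *
print(proj("side",[W((.109,.0135+d,.2405)) for d in(.036,0,-.036)]),"seen",(200+428/3.7,40+320/3.7),(200+449/3.7,40+343/3.7),(200+472/3.7,40+366/3.7))
print(proj("side",[robot.sense()["eef_pos"]]))
E
```

```text
[[314.90134163 127.41393114]
 [320.37967956 133.0967338 ]
 [326.14428348 139.0764866 ]] seen (315.6756756756757, 126.48648648648648) (321.35135135135135, 132.7027027027027) (327.56756756756755, 138.9189189189189)
[[319.76094193 111.38524017]]
```

The bar is where it was predicted (within 1 px), so the jaws go down.

play_rows(steps=[[[0.01,0.02,0.06],[0,0,0]],[[0.01,0.02,0.14],[0,0,0]],[[0.01,0.02,0.22],[0,0,0]],[[0.01,0.02,0.3],[0,0,0]],[[0.01,0.02,0.37],[0,0,0]]])

```text
t: 40.3
eef_pos: [0.6365, 0.0811, 0.2206]
ee_rot: [0.0, 0.997, 0.081, -0.001]
force: [-0.2, 0.1, 0.0]
opening: 0.296
```

play_rows(steps=[[[0,0,0],[0,0,0]],[[0,0,0],[0,0,0]],[[0,0,0],[0,0,0]],[[0,0,0],[0,0,0]],[[0,0,0],[0,0,0]]], hand=1, squeeze=20)

```text
t: 40.8
eef_pos: [0.6374, 0.0815, 0.2234]
ee_rot: [0.0, 0.997, 0.081, -0.0]
force: [-1.3, -1.5, -3.2]
opening: 0.096
```

```bash
cat >> h.py <<'E'
def lidang():
    s=robot.sense();p=tostand(s["eef_pos"]);x=p[0]-.054;z=s["eef_pos"][2]+.0187-.103
    print("stand xy",p,"lid",round(np.arctan2(z,-x),3),"R",round(np.hypot(x,z),4),"(.148)")
E
python3 - <<'E'
from h import *
st();lidang()
s=robot.sense();t0=1.95
for th in np.arange(1.8,-.01,-.15):print(round(th,2),"x",round(.148*(-np.cos(th)+np.cos(t0))/.2,3),"z",round(-.148*(np.sin(th)-np.sin(t0))/.2,3))
shot("side","s22",(200,60,360,220),3.7)
E
```

```text
t 40.8 tcp [0.6374 0.0815 0.2234] yaw 0.163 tilt [-0. -0.] F [-1.3 -1.5 -3.2] open 0.096 j6 -0.07
stand xy [0.1083 0.0122] lid 1.943 R 0.1494 (.148)
1.8 x -0.106 z -0.033
1.65 x -0.215 z -0.05
1.5 x -0.326 z -0.051
1.35 x -0.436 z -0.035
1.2 x -0.542 z -0.002
1.05 x -0.642 z 0.046
0.9 x -0.734 z 0.108
0.75 x -0.815 z 0.183
0.6 x -0.885 z 0.27
0.45 x -0.94 z 0.366
0.3 x -0.981 z 0.469
0.15 x -1.006 z 0.577
0.0 x -1.014 z 0.687
```

View pics/s22.png

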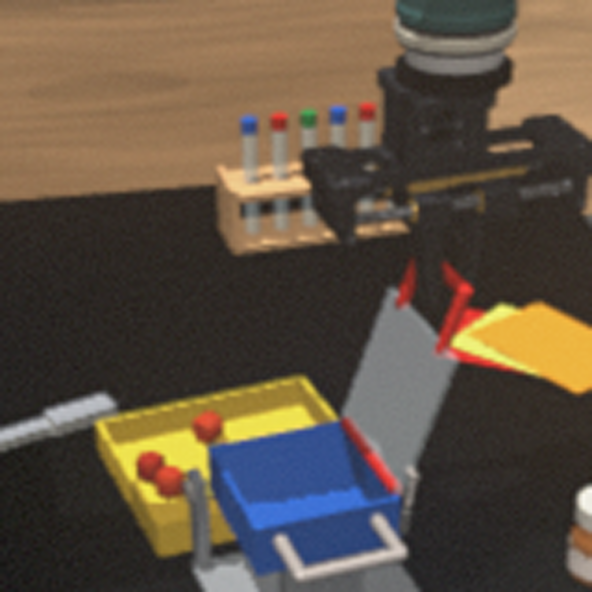

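play_rows(steps=[[[-0.106,0,-0.033],[0,0,0]],[[-0.215,0,-0.05],[0,0,0]],[[-0.326,0,-0.051],[0,0,0]],[[-0.436,0,-0.035],[0,0,0]],[[-0.542,0,-0.002],[0,0,0]]])

```text
t: 41.35
eef_pos: [0.5302, 0.0645, 0.2227]
ee_rot: [-0.001, 0.997, 0.081, 0.001]
force: [5.1, 3.9, -13.3]
opening: 0.095
```

play_rows(steps=[[[-0.1,0,0.048],[0,0,0]],[[-0.192,0,0.11],[0,0,0]],[[-0.273,0,0.185],[0,0,0]],[[-0.343,0,0.272],[0,0,0]],[[-0.398,0,0.368],[0,0,0]]])

```text
t: 41.85
eef_pos: [0.4536, 0.0508, 0.1512]
ee_rot: [0.0, 0.997, 0.082, 0.003]
force: [5.6, -0.7, -3.2]
opening: 0.106
```

```bash
python3 - <<'E'
from h import *
st();lidang()
shot("side","s23",(200,60,360,220),3.7)
E
```

```text
t 41.85 tcp [0.4536 0.0508 0.1512] yaw 0.163 tilt [ 0.006 -0.   ] F [ 5.6 -0.7 -3.2] open 0.106 j6 -0.11
stand xy [-0.0781  0.0128] lid 0.469 R 0.1481 (.148)
```

View pics/s23.png

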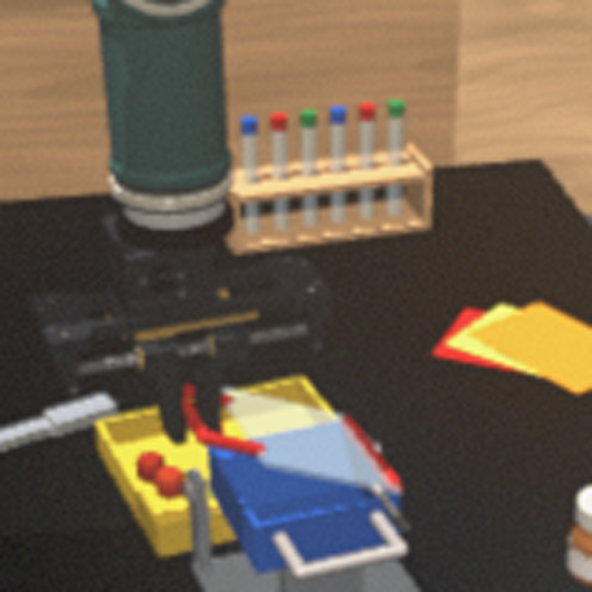

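The lid is held at about 0.47 rad, coming down. Now the last part.

play_rows(steps=[[[-0.041,0,0.103],[0,0,0]],[[-0.066,0,0.211],[0,0,0]],[[-0.073,0,0.285],[0,0,0]],[[-0.074,0,0.33],[0,0,0]],[[-0.074,0,0.33],[0,0,0]]])

```text
t: 42.4
eef_pos: [0.4401, 0.0476, 0.0866]
ee_rot: [0.001, 0.997, 0.082, 0.002]
force: [-0.3, -6.3, 4.6]
opening: 0.101
```

```bash
python3 - <<'E'
from h import *
st();lidang()
E
```

```text
t 42.4 tcp [0.4401 0.0476 0.0866] yaw 0.164 tilt [ 0.005 -0.002] F [-0.3 -6.3  4.6] open 0.101 j6 -0.11
stand xy [-0.0919  0.0119] lid 0.016 R 0.1459 (.148)
```

play_rows(steps=[[[0,0,0],[0,0,0]],[[0,0,0],[0,0,0]],[[0,0,0],[0,0,0]],[[0,0,0],[0,0,0]],[[0,0,0],[0,0,0]]], hand=0.4)

```text
t: 42.9
eef_pos: [0.4373, 0.0488, 0.084]
ee_rot: [-0.0, 0.997, 0.081, -0.0]
force: [-0.0, 0.2, -0.4]
opening: 0.298
```

play_rows(steps=[[[0,0,-0.1],[0,0,0]],[[0,0,-0.25],[0,0,0]],[[0,0,-0.4],[0,0,0]],[[0,0,-0.55],[0,0,0]],[[0,0,-0.7],[0,0,0]]])

```text
t: 43.4
eef_pos: [0.4371, 0.0488, 0.2251]
ee_rot: [-0.0, 0.997, 0.081, -0.0]
force: [0.0, -0.2, 0.1]
opening: 0.301
```

play_rows(steps=[[[0,0.2,0],[0,0,0]],[[0,0.4,0],[0,0,0]],[[0,0.6,0],[0,0,0]],[[0,0.8,0],[0,0,0]],[[0,1,0],[0,0,0]]])

```text
t: 43.9
eef_pos: [0.4698, -0.1501, 0.224]
ee_rot: [-0.0, 0.997, 0.081, 0.0]
force: [0.3, 0.3, 0.0]
opening: 0.297
```

```bash
python3 - <<'E'
from h import *
st()
shot("side","s24",(180,120,420,360),2.4);shot("top","t24",(130,120,430,310),2.6)
E
```

```text
t 43.9 tcp [ 0.4698 -0.1501  0.224 ] yaw 0.163 tilt [0. 0.] F [0.3 0.3 0. ] open 0.297 j6 -0.52
```

View pics/s24.png

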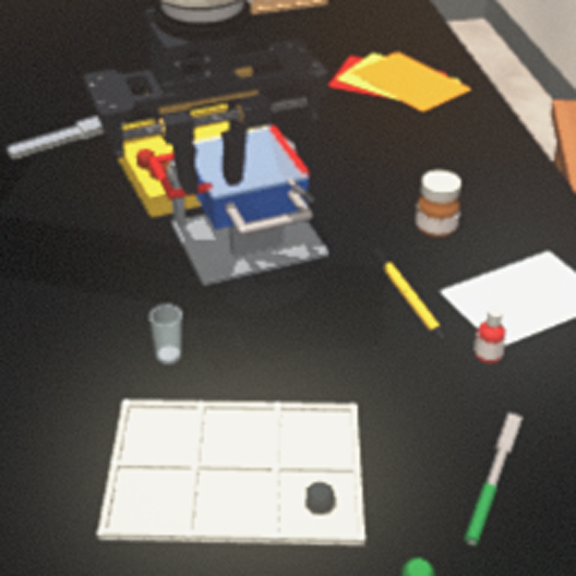

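View pics/t24.png

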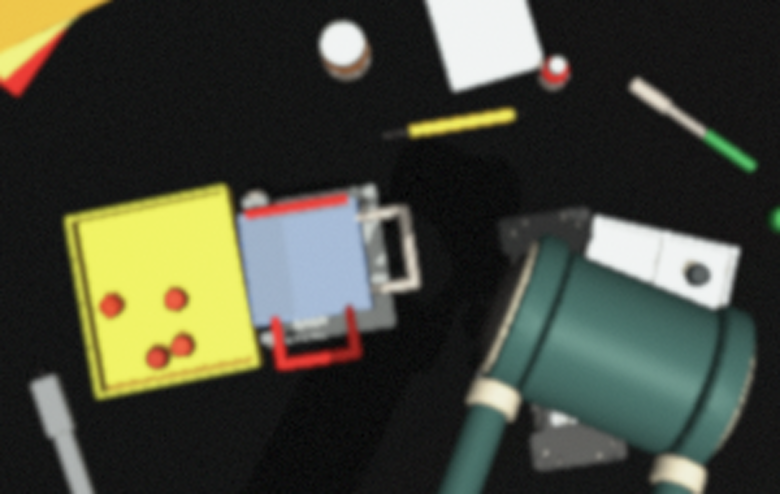

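```bash
python3 - <<'E'
from h import *
q=unproj("top",[(130+u/2.6,120+v/2.6) for u,v in[(112,305),(176,299),(158,357),(182,345)]],.022)
a=np.radians(12.9)-np.pi/2*0
c,s=np.cos(.1687),np.sin(.1687)
for w in q:
    d=w[:2]-[.5004,.2229];print("tray frame",np.round([c*d[0]+s*d[1],-s*d[0]+c*d[1]],3))
print(proj("top",[W((-.094,.0495,.103)),W((-.094,-.0225,.103)),W((.036,-.088,.087))]),"seen",(130+280/2.6,120+366/2.6),(130+357/2.6,120+354/2.6),(130+407/2.6,120+210/2.6))
E
```

```text
tray frame [-0.007  0.056]
tray frame [-0.01  -0.011]
tray frame [-0.067  0.015]
tray frame [-0.059 -0.011]
[[238.63033494 260.17608044]
 [267.12933946 256.02553013]
 [285.79237236 201.37481084]] seen (237.69230769230768, 260.7692307692308) (267.30769230769226, 256.1538461538462) (286.53846153846155, 200.76923076923077)
```

All the checks agree: four stones well inside the yellow tray, slate in the white tray, tub handle and lid bar at their level and shut places, bystanders unmoved.

```bash
python3 - <<'E'
from h import *
print(robot.finish_job());st()
E
```

```text
the job is handed in; nothing more can be done
None
the job is handed in; nothing more can be done
```

The job is handed in, at about 44 s of the 210 s allowed, and my last checks found nothing wrong; `finish_job` gives no verdict.

- **What I did:** I swung the lid back past its detent to about 1.94 rad, where it stayed. I put the four red stones that were present into the tub, tipped it to about 1.75 rad with the lid back, held it there, then levelled it and shut the lid.
- **Stones:** The last pictures show all four at least 25 mm inside the yellow tray's walls. The dark stone is still in the white tray.
- **Tub and lid:** The handle bars appear within about 1 px of their level and shut positions. While I still held them, the arm's position gave about 0.02 rad for each.
- **Bystanders:** None looks moved in the pictures, though I judged this by eye.
- **Disagreement:** One or two stones had shifted a few centimetres inside the yellow tray between two pictures while the tub was being levelled. I took this for the announced knock and re-measured them afterwards. I saw no sign of the grip slackening.

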